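# Nest the dried beakers in the dust tray and push it home

## Robot

A 6-joint arm with a two-finger parallel gripper is mounted at the origin on a cart in front of the work surface, level with it; the furniture and walls round the work are solid. World frame = base frame: x ahead of the robot, y to its left, z up, the work surface at z = 0. Lengths are in m, angles in rad, forces in N, time in s.
With the tool pointing down it reaches from about 0.35 to 0.725 m from the base axis. Payload 4.3 kg.
Tool frame: the origin (TCP) lies between the finger pads; the fingertips stand 14 mm ahead of it and the grasp point (between the pads) lies 5 mm behind it; z points along the fingers, y is the line along which they close (so a half turn about z gives the same grasp; the last joint's range is limited). The gripper opens to 85 mm and grips with 20 to 120 N. Pads are 22 mm wide; open, the fingers measure 114 mm over their backs; the gripper's body (76 mm by 85 mm) begins 54 mm behind the grasp point. The pads swing forward as they close: fully open they stand 13 mm farther back than shut.
Start: joints at [1.141, 0.377, 0.081, 1.274, 0, 1.46], TCP at [0.181, 0.546, 0.245] pointing down, gripper open.
Joint ranges: [-2.72, 2.72], [-0.84, 1.66], [-1.02, 1.22], [-1.77, 2.12], [-1.37, 1.28], [-3.14, 3.14]. Speed limits (rad/s): [2.57, 2.57, 3.14, 3.14, 3.14, 3.14].

## Interface

Orientations are given as a 3x3 rotation matrix whose columns are the frame's x, y, z axes.
In Python, from cell import bot gives the robot as it stands. The module is installed in compiled form; this text tells all that it offers.
- The arm moves only by the shell command python3 -m handwheel 'ROWS' [FORCE]. ROWS is JSON, a list of rows, each a list of 3 entries, a list of its own where there are three numbers: the turn, a rotation vector about the world's x, y, z in degrees, then the shift along the world's x, y, z in m, then the gripper's target within -1 to 1 (fully open at 1, half-way at 0, shut at -1). In form: [[[rx, ry, rz], [tx, ty, tz], fingers], ...]. A call has 1 to 10 rows; each row is the pose to reach, as a shift and turn from the pose commanded when the call began; what a row does not reach only later rows make up. A row lasts 1/10 s, in which the tool goes at most 50 mm and 8.59 degrees, less where a joint would pass 70% of its speed; a pose out of reach is approached as far as the arm can. A call with a gripper value outside its range is refused whole. The fingers move at their own pace and stop on an object; FORCE is the grip in N (left out, the last holds). Time passes only in rows, so rows that repeat a pose let the fingers close. It gives the time, the measured TCP pose, the force, the opening and the grip force at its end, in the units of the state.
- bot.observe(): the state, without advancing time (a new reading comes with each control period).
- bot.read_camera(name): name is "scene" or "top" or "wrist"; returns a dict with "img" (420x560x3 uint8, red, green, blue), "z_map" (420x560 float32, m along the optical axis (not along the pixel's ray), 0 where there is no reading), "K" (3x3 intrinsics, pixels), "k1" (the pictures are not rectified: a ray, as slopes to the right and down, at radius r is drawn at 1 + k1 r^2 times it, then the intrinsics apply), "camera_from_world" (4x4, takes a point from world to camera coordinates). Camera axes: x right, y down, z forward; pixel columns grow to the right and rows downward; lengths in m; the calibration is good to about 2 mm. A picture is of the moment at which its call begins.
- bot.job_done(): hands the job in; it is judged then, once.
The state is a dict: "time_s": time; "joints": joint angles; "joint_velocities": joint speeds; "joint_torque": joint torques, N m; "tool_pos": TCP position; "eef_rot": TCP orientation; "wrist_force": force on the tool from outside, world axes, zero at the start; "ft_torque": the same for the moment, N m; "finger_gap": opening from 0.0 (shut) to 1.0 (fully open); "gripper_force": force on a finger pad.
Only numpy, scipy, OpenCV 4.12 (cv2) and the standard library are available. Lean on these libraries where they do the work, as an engineer would, in place of code of your own. Each camera call takes 0.05 s, during which the arm holds its last target. There are 200 camera calls.

## Task

Put the dried plastic beakers away: pull the tray fully out of its hood by the handle, then nest the blue ones in size order, mouth down as they stand, each larger one over the next smaller, all of them upright with their mouths on the floor of the compartment with the blue liner, and the white ones likewise in the compartment with the white liner. Not every size may be there; when all that are there stand nested, push the tray fully home again with the beakers still nested, and leave the bottles and the timer alone.

Things in the scene. Friction and masses are not known exactly. Their poses are not given: they have to be found in the camera images.
- blue_s_c (a point): small blue plastic beaker, no spout or handle, standing mouth down: 64 mm high, outside diameter 39 mm at the open mouth (below) tapering to 36 mm at the closed base (on top), wall 2.5 mm, with a heavy bright steel ring round the mouth, 60 g. The point is on its axis, half-way up (32 mm over its mouth edge); z points up along the axis towards the closed base. May be absent
- blue_m_c (a point): medium blue plastic beaker, no spout or handle, standing mouth down: 78 mm high, outside diameter 53 mm at the open mouth (below) tapering to 49 mm at the closed base (on top), wall 2.5 mm, with a heavy bright steel ring round the mouth, 90 g. The point is on its axis, half-way up (39 mm over its mouth edge); z points up along the axis towards the closed base. May be absent
- blue_l_c (a point): large blue plastic beaker, no spout or handle, standing mouth down: 92 mm high, outside diameter 68 mm at the open mouth (below) tapering to 62 mm at the closed base (on top), wall 2.5 mm, with a heavy bright steel ring round the mouth, 130 g. The point is on its axis, half-way up (46 mm over its mouth edge); z points up along the axis towards the closed base. May be absent
- white_s_c (a point): small white plastic beaker, no spout or handle, standing mouth down: 64 mm high, outside diameter 39 mm at the open mouth (below) tapering to 36 mm at the closed base (on top), wall 2.5 mm, with a heavy bright steel ring round the mouth, 60 g. The point is on its axis, half-way up (32 mm over its mouth edge); z points up along the axis towards the closed base. May be absent
- white_m_c (a point): medium white plastic beaker, no spout or handle, standing mouth down: 78 mm high, outside diameter 53 mm at the open mouth (below) tapering to 49 mm at the closed base (on top), wall 2.5 mm, with a heavy bright steel ring round the mouth, 90 g. The point is on its axis, half-way up (39 mm over its mouth edge); z points up along the axis towards the closed base. May be absent
- white_l_c (a point): large white plastic beaker, no spout or handle, standing mouth down: 92 mm high, outside diameter 68 mm at the open mouth (below) tapering to 62 mm at the closed base (on top), wall 2.5 mm, with a heavy bright steel ring round the mouth, 130 g. The point is on its axis, half-way up (46 mm over its mouth edge); z points up along the axis towards the closed base. May be absent
- tray_blue (a point): point on the floor of the tray's left compartment (the one with a blue floor liner), in the middle of its width and 60 mm behind the tray's front wall; moves with the tray. Axes: x points into the hood (the way the tray is pushed shut), y across to the left, z up. The compartment is 171 mm long in x (60 mm in front of the point, 111 mm behind) and 124 mm wide; its walls stand 28 mm over the floor, the floor lies 20 mm over the worktop
- tray_white (a point): point on the floor of the tray's right compartment (the one with a white floor liner), in the middle of its width and 60 mm behind the tray's front wall; moves with the tray. Axes: x points into the hood (the way the tray is pushed shut), y across to the left, z up. The compartment is 171 mm long in x (60 mm in front of the point, 111 mm behind) and 124 mm wide; its walls stand 28 mm over the floor, the floor lies 20 mm over the worktop
- tray_handle (a point): middle of the tray's pull handle, a 12 mm thick steel bar 110 mm long, level and across the tray (along this point's y), 34 mm over the worktop, with 34 mm free between bar and tray front, 46 mm in front of the hood's front edge when the tray is home; x points into the hood, the way the tray closes
- tray (a joint): how far the grey tray is pulled out of its hood, m: 0 fully home against its stop, 0.165 fully out; grows towards the robot. It slides with about 4 N of friction. The fixed grey sheet-metal hood that it slides into is 190 mm deep (along the slide), 290 mm wide and 135 mm high; its opening is 109 mm high over the tray floor, enough for every beaker
- reagent_bottle: white bottle with a blue cap, 62 mm across, 137 mm high, at the back right; bystander; origin under its centre
- amber_vial: small brown bottle with a white cap, 42 mm across, 87 mm high, at the back right; bystander; origin under its centre
- timer: small white timer, 66x62x19 mm, lying flat near the front edge; bystander; origin under its centre
Mind the look-alikes: they are no part of the job. Leave any turquoise or yellow look-alike of the part that bears blue_m_c alone.

How it is judged:
By the outcome, as a careful person would: the job done as asked, in the order asked, and still so for the second after the job is handed in, with the robot touching nothing.
Of blue_s, blue_m, blue_l, white_s, white_m, white_l only 4 to 6 are there at a start; the rules pass over those that are not, and their reading is None.
At some moment in a run one of blue_s, blue_m, blue_l, white_s, white_m, white_l may be knocked a few centimetres aside while the robot is not near it.
It also fails if it takes over 210 s, if anything falls off the work surface, if the arm or the gripper's body presses on something with over 40 N, if the wrist force passes 120 N, or if a joint passes its speed limit or range.

## Working session

There is one attempt and no reset: what is moved stays moved. The work goes in short steps, Python scripts to look and compute and a shell command to move; the robot and the scene stay as the last step left them, time stands still between calls to the robot, and variables do not carry over. Pictures are saved under pics/ and viewed, at most 14 in all, crops included, and the job is handed in when it is done.

```bash
mkdir -p pics; cat > h.py <<'E'
import numpy as np, cv2
from cell import bot
def cam(n):
    c=bot.read_camera(n); return c
def cloud(c):
    # world point per pixel from the depth map
    K=c["K"];h,w=c["z_map"].shape
    u,v=np.meshgrid(np.arange(w),np.arange(h))
    d=cv2.undistortPoints(np.stack([u,v],-1).reshape(-1,1,2).astype(np.float64),K,np.array([c["k1"],0,0,0.])).reshape(h,w,2)
    z=c["z_map"];P=np.dstack([d[...,0]*z,d[...,1]*z,z])
    T=np.linalg.inv(c["camera_from_world"])
    W=P@T[:3,:3].T+T[:3,3]; W[z<=0]=np.nan
    return W
def save(c,name): cv2.imwrite("pics/"+name+".png",c["img"][...,::-1])
E
python3 - <<'E'
from h import *
for n in("top","scene"):
    c=cam(n);save(c,n+"0");np.savez(n+"0.npz",**c)
    T=np.linalg.inv(c["camera_from_world"]);print(n,T.round(3),c["K"],c["k1"])
s=bot.observe();print(s)
E
```

```text
top [[ 0.016 -0.998  0.058  0.457]
 [-1.    -0.016  0.003 -0.038]
 [-0.002 -0.058 -0.998  1.53 ]
 [ 0.     0.     0.     1.   ]] [[522.66054385   0.         279.07124522]
 [  0.         522.66054385 207.77731766]
 [  0.           0.           1.        ]] -0.1065343841669511
scene [[ 0.815 -0.4    0.42   0.079]
 [-0.58  -0.542  0.608 -0.733]
 [-0.015 -0.739 -0.673  0.799]
 [ 0.     0.     0.     1.   ]] [[412.23415056   0.         279.75571067]
 [  0.         412.23415056 209.89887113]
 [  0.           0.           1.        ]] -0.02036088794288812
{'time_s': 0.1, 'joints': array([1.14070724e+00, 3.78028700e-01, 7.97756512e-02, 1.27438917e+00,
       2.93367715e-05, 1.46051731e+00]), 'joint_velocities': array([-0.00016152, -0.00097345,  0.00277209, -0.00018152, -0.00029867,
       -0.00046552]), 'joint_torque': array([ 1.36217179e-03, -4.64695072e+01,  2.70581871e+01,  1.20237772e-02,
       -1.18918319e-04, -1.50575625e-05]), 'tool_pos': array([0.18051546, 0.54534932, 0.24443844]), 'eef_rot': array([[-9.49295047e-01,  3.14385559e-01, -7.96312105e-04],
       [ 3.14386481e-01,  9.49293614e-01, -1.66555012e-03],
       [ 2.32309090e-04, -1.83144824e-03, -9.99998296e-01]]), 'wrist_force': array([ 0.78273   , -0.17220005, -0.11177181]), 'ft_torque': array([ 0.03319036, -0.0386318 ,  0.01026151]), 'gripper_force': 0.0, 'finger_gap': 1.0006312069553607}
```

```bash
python3 -c "
import cv2,numpy as np
a=cv2.imread('pics/top0.png');b=cv2.imread('pics/scene0.png')
print(a.shape)"
```

```text
(420, 560, 3)
```

View pics/top0.png

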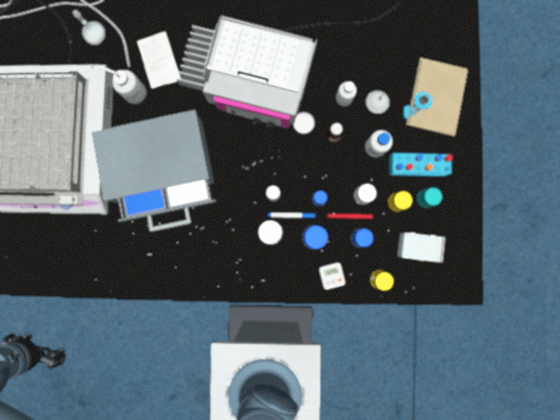

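View pics/scene0.png

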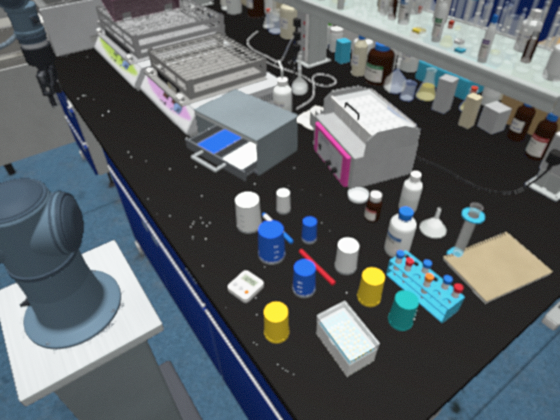

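The top view shows six beakers: white s (273,192), blue s (320,198), white m (366,193), white l (270,232), blue l (316,237) and blue m (363,238). The look-alikes are yellow (401,201) and (381,281), and turquoise (430,197). The tray handle is near (169,222), and both liners are partly visible.

```bash
cat >> h.py <<'E'
H={'s':.064,'m':.078,'l':.092}; D={'s':.036,'m':.049,'l':.062}
def raypix(c,u,v,z):
    d=cv2.undistortPoints(np.array([[[u,v]]],float),c["K"],np.array([c["k1"],0,0,0.]))[0,0]
    T=np.linalg.inv(c["camera_from_world"]);r=T[:3,:3]@np.array([d[0],d[1],1]);o=T[:3,3]
    return o+r*(z-o[2])/r[2]
def tops(c,guess,rad=.05,base=0.):
    W=cloud(c);out={}
    for k,g in guess.items():
        h=H[k[-1]]+base
        m=(np.hypot(W[...,0]-g[0],W[...,1]-g[1])<rad)&(abs(W[...,2]-h)<.006)
        m=m.astype(np.uint8);n,l,s,ce=cv2.connectedComponentsWithStats(m)
        if n<2: out[k]=None;continue
        i=1+np.argmax(s[1:,4]);(u,v),r=cv2.minEnclosingCircle(np.argwhere(l==i)[:,::-1].astype(np.float32))
        p=raypix(c,*ce[i],h);q=raypix(c,u,v,h)
        out[k]=(p[:2].round(4),q[:2].round(4),int(s[i,4]),float(np.nanmedian(W[...,2][l==i]).round(4)))
    return out
E
python3 - <<'E'
from h import *
c=dict(np.load("top0.npz"))
px={'ws':(273,192),'bs':(320,198),'wm':(366,193),'wl':(270,232),'bl':(316,237),'bm':(363,238)}
g={k:raypix(c,*p,H[k[1]])[:2] for k,p in px.items()}
for k,v in tops(c,g).items(): print(k,g[k].round(3),v)
for n,p in {'ye1':(401,200),'turq':(431,197),'ye2':(382,280)}.items(): print(n,raypix(c,*p,.078).round(3))
print('timer',raypix(c,332,276,.019).round(3))
W=cloud(c)
hood=(abs(W[...,2]-.135)<.012)&(W[...,1]>.1)&(W[...,1]<.5)&(W[...,0]<.8)&(W[...,0]>.35)
n,l,s,ce=cv2.connectedComponentsWithStats(hood.astype(np.uint8));i=1+np.argmax(s[1:,4])
r=cv2.minAreaRect(np.argwhere(l==i)[:,::-1].astype(np.float32));b=cv2.boxPoints(r)
print(s[i],[raypix(c,*q,.135)[:2].round(3) for q in b])
hsv=cv2.cvtColor(c["img"],cv2.COLOR_RGB2HSV)
u,v=np.meshgrid(np.arange(560),np.arange(420));roi=(u>110)&(u<215)&(v>170)&(v<235)
bl=(hsv[...,0]>100)&(hsv[...,0]<125)&(hsv[...,1]>150)&(hsv[...,2]>100)&roi
wh=(hsv[...,1]<40)&(hsv[...,2]>225)&roi
for m in(bl,wh):
    r=cv2.minAreaRect(np.argwhere(m)[:,::-1].astype(np.float32));print(m.sum(),[raypix(c,*q,.02)[:2].round(3) for q in cv2.boxPoints(r)])
im=cv2.resize(c["img"][100:300,90:290],None,fx=3,fy=3,interpolation=cv2.INTER_CUBIC)
cv2.imwrite("pics/tray0.png",im[...,::-1])
for p in [(147,206),(186,206)]: print(p,W[p[1],p[0]])
E
```

```text
ws [ 0.586 -0.015] (array([ 0.5868, -0.0153]), array([ 0.5864, -0.0149]), 123, 0.0635)
bs [ 0.572 -0.147] (array([ 0.5749, -0.1489]), array([ 0.5751, -0.1492]), 118, 0.0637)
wm [ 0.587 -0.275] (array([ 0.5887, -0.2757]), array([ 0.5887, -0.2757]), 230, 0.0773)
wl [ 0.473 -0.009] (array([ 0.4746, -0.0091]), array([ 0.4747, -0.0092]), 373, 0.0917)
bl [ 0.462 -0.136] (array([ 0.463 , -0.1357]), array([ 0.4628, -0.1357]), 377, 0.0922)
bm [ 0.461 -0.267] (array([ 0.463 , -0.2688]), array([ 0.4633, -0.2683]), 229, 0.0782)
ye1 [ 0.569 -0.374  0.078]
turq [ 0.579 -0.459  0.078]
ye2 [ 0.345 -0.322  0.078]
timer [ 0.35  -0.188  0.019]
[  92  110  117   91 7480] [array([0.74 , 0.492]), array([0.803, 0.201]), array([0.615, 0.157]), array([0.551, 0.444])]
637 [array([0.57 , 0.421]), array([0.593, 0.317]), array([0.543, 0.305]), array([0.52 , 0.409])]
743 [array([0.599, 0.298]), array([0.624, 0.187]), array([0.569, 0.174]), array([0.544, 0.285])]
(147, 206) [0.54356848 0.35192141 0.02271947]
(186, 206) [0.54423234 0.23379772 0.04252056]
```

View pics/tray0.png

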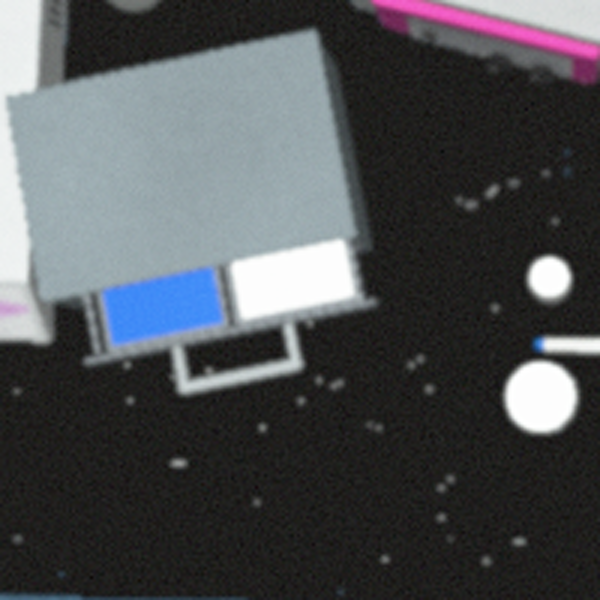

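The crop shows the tray partly out. The handle bar runs from (180,388) to (302,368) in the crop, and the blue (left) and white (right) liners are visible. Next I compute the tray frame and handle.

```bash
python3 - <<'E'
from h import *
c=dict(np.load("top0.npz"));W=cloud(c)
for p in[(180,388),(302,368),(241,378)]: print(raypix(c,90+p[0]/3,100+p[1]/3,.038).round(4))
for p in[(88,361),(374,301)]: print('front wall top',raypix(c,90+p[0]/3,100+p[1]/3,.048).round(4))
m=(abs(W[...,2]-.038)<.008)&(W[...,1]>.15)&(W[...,1]<.4)&(W[...,0]>.4)&(W[...,0]<.53)
P=W[m];yaw=np.radians(12.7);x=np.array([np.cos(yaw),np.sin(yaw)]);y=np.array([-x[1],x[0]])
st=np.c_[P[:,:2]@x,P[:,:2]@y];print(len(P),st.min(0),st.max(0),np.percentile(st,[10,50,90],axis=0))
s=bot.observe();print(s["tool_pos"],s["time_s"])
E
```

```text
[0.4757 0.3372 0.038 ]
[0.4969 0.2199 0.038 ]
[0.4863 0.2784 0.038 ]
front wall top [0.4997 0.4247 0.048 ]
front wall top [0.5614 0.1511 0.048 ]
275 [0.53376786 0.10564174] [0.58672759 0.27930731] [[0.5355602  0.11215284]
 [0.54309966 0.18235179]
 [0.580164   0.22519987]]
[0.18051546 0.54534932 0.24443844] 0.1
```

```bash
python3 -m handwheel '[[[0,0,-6],[0.03,-0.027,0],-0.15],[[0,0,-12],[0.06,-0.054,0],-0.15],[[0,0,-19],[0.095,-0.083,0],-0.15],[[0,0,-26],[0.13,-0.113,0],-0.15],[[0,0,-33],[0.165,-0.144,0],-0.15],[[0,0,-40],[0.2,-0.175,0],-0.15],[[0,0,-47],[0.235,-0.205,0],-0.15],[[0,0,-53],[0.27,-0.236,0],-0.15],[[0,0,-59],[0.3055,-0.267,0],-0.15],[[0,0,-59],[0.3055,-0.267,0],-0.15]]' 60; python3 - <<'E'
from h import *
s=bot.observe();print(s["tool_pos"],s["eef_rot"].round(3),s["finger_gap"],s["joints"].round(2))
c=cam("wrist");save(c,"w1");np.savez("w1.npz",**c);print(np.linalg.inv(c["camera_from_world"]).round(3),c["K"],c["k1"])
E
```

```text
time_s: 1.1
tool_pos: [0.49, 0.275, 0.2445]
eef_rot: [[-0.211, 0.977, 0.001], [0.977, 0.211, -0.002], [-0.002, 0.001, -1.0]]
wrist_force: [-0.1, 1.1, 0.2]
finger_gap: 0.424
gripper_force: 0.0
[0.49004037 0.2749974  0.24450875] [[-0.211  0.977  0.001]
 [ 0.977  0.211 -0.002]
 [-0.002  0.001 -1.   ]] 0.4241027969528532 [ 0.4   0.35  0.04  1.26 -0.    1.76]
[[ 0.977  0.202  0.06   0.475]
 [ 0.211 -0.938 -0.276  0.344]
 [ 0.001  0.283 -0.959  0.373]
 [ 0.     0.     0.     1.   ]] [[343.24190541   0.         280.9951667 ]
 [  0.         343.24190541 210.22192313]
 [  0.           0.           1.        ]] -0.07536904613983707
```

View pics/w1.png

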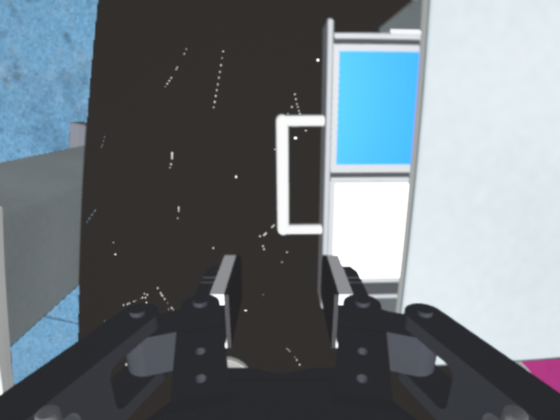

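The wrist view shows the handle bar centred near (283,175), from (282,118) to (284,232). The blue liner is at the upper right and the white one below it.

```bash
python3 - <<'E'
from h import *
c=dict(np.load("w1.npz"))
for p in[(283,120),(283,230),(283,175)]: print(raypix(c,*p,.036).round(4))
x=np.array([.977,.211]);y=np.array([-.211,.977])
for n,p,z in[('hoodedge',(418,200),.135),('hoodedge2',(427,20),.135),('frontw',(327,120),.048),('divider',(370,174),.048),('Bleft',(380,49),.02),('Wright',(370,281),.02)]:
    q=raypix(c,*p,z)[:2];print(n,q.round(4),q@x,q@y)
q=raypix(c,283,175,.036)[:2];print(q@x,q@y)
E
```

```text
[0.4788 0.335  0.036 ]
[0.5025 0.2261 0.036 ]
[0.4902 0.2829 0.036 ]
hoodedge [0.5855 0.3038] 0.6360986717553039 0.1732897517883232
hoodedge2 [0.5547 0.4201] 0.6306254428305481 0.29338634028491917
frontw [0.5184 0.344 ] 0.5790333090050235 0.22670841825624946
divider [0.5714 0.3039] 0.6223898640245319 0.17629805055921785
Bleft [0.556  0.4205] 0.6319522443770774 0.2935181422768242
Wright [0.6153 0.1805] 0.6392475928820677 0.0465127972374238
0.538580734947418 0.17291829436918218
```

```bash
python3 -m handwheel '[[[0,0,0],[0,0.004,-0.04],-0.15],[[0,0,0],[0,0.007,-0.08],-0.15],[[0,0,0],[0,0.007,-0.12],-0.15],[[0,0,0],[0,0.007,-0.16],-0.15],[[0,0,0],[0,0.007,-0.195],-0.15],[[0,0,0],[0,0.007,-0.215],-0.15],[[0,0,0],[0,0.007,-0.215],-1],[[0,0,0],[0,0.007,-0.215],-1],[[0,0,0],[0,0.007,-0.215],-1],[[0,0,0],[0,0.007,-0.215],-1]]' 40
python3 -m handwheel '[[[0,0,0],[-0.01,-0.002,0],-1],[[0,0,0],[-0.022,-0.005,0],-1],[[0,0,0],[-0.034,-0.007,0],-1],[[0,0,0],[-0.046,-0.010,0],-1],[[0,0,0],[-0.058,-0.0125,0],-1],[[0,0,0],[-0.07,-0.015,0],-1],[[0,0,0],[-0.082,-0.0178,0],-1],[[0,0,0],[-0.094,-0.0203,0],-1],[[0,0,0],[-0.1,-0.0217,0],-1],[[0,0,0],[-0.1,-0.0217,0],-1]]'
```

```text
time_s: 2.15
tool_pos: [0.486, 0.2866, 0.0303]
eef_rot: [[-0.22, 0.975, -0.0], [0.975, 0.22, 0.001], [0.001, -0.0, -1.0]]
wrist_force: [3.3, 4.1, -15.0]
finger_gap: 0.122
gripper_force: 39.0
time_s: 3.15
tool_pos: [0.3841, 0.2637, 0.0303]
eef_rot: [[-0.22, 0.976, -0.003], [0.976, 0.22, -0.0], [0.0, -0.003, -1.0]]
wrist_force: [-2.7, 1.8, -10.7]
finger_gap: 0.119
gripper_force: 40.7
```

```bash
python3 -m handwheel '[[[0,0,0],[-0.003,-0.0006,0],-1],[[0,0,0],[-0.006,-0.0013,0],-1],[[0,0,0],[-0.009,-0.002,0],-1],[[0,0,0],[-0.009,-0.002,0],-1]]'
python3 -m handwheel '[[[0,0,0],[-0.003,-0.0006,0],-1],[[0,0,0],[-0.005,-0.0011,0],-1],[[0,0,0],[-0.005,-0.0011,0],-1]]'
```

```text
time_s: 3.55
tool_pos: [0.3781, 0.2624, 0.0304]
eef_rot: [[-0.219, 0.976, 0.002], [0.976, 0.219, 0.0], [0.0, 0.002, -1.0]]
wrist_force: [5.2, 3.8, -20.3]
finger_gap: 0.123
gripper_force: 40.0
time_s: 3.85
tool_pos: [0.3779, 0.2624, 0.0305]
eef_rot: [[-0.218, 0.976, 0.01], [0.976, 0.218, 0.002], [-0.001, 0.01, -1.0]]
wrist_force: [16.0, 5.4, -35.8]
finger_gap: 0.121
gripper_force: 39.0
```

```bash
python3 -m handwheel '[[[0,0,0],[0.005,0.001,0],-0.1],[[0,0,0],[0.005,0.001,0],-0.1],[[0,0,0],[0.005,0.001,0],-0.1],[[0,0,0],[0.005,0.001,0.03],-0.1],[[0,0,0],[0.005,0.001,0.07],-0.1],[[0,0,0],[0.005,0.001,0.11],0.5],[[0,0,0],[0.005,0.001,0.15],1],[[0,0,0],[0.02,-0.04,0.17],1],[[0,0,0],[0.04,-0.08,0.18],1],[[0,0,0],[0.06,-0.12,0.18],1]]'
python3 -m handwheel '[[[0,0,0],[0.02,-0.04,0],1],[[0,0,0],[0.04,-0.08,0],1],[[0,0,0],[0.06,-0.12,0],1],[[0,0,0],[0.08,-0.16,0],1],[[0,0,0],[0.1,-0.2,0],1],[[0,0,0],[0.115,-0.235,0],1],[[0,0,0],[0.13,-0.27,0],1],[[0,0,0],[0.138,-0.285,0],1],[[0,0,0],[0.138,-0.285,0],1]]'
cat >> h.py <<'E'
def look(k,base=0.,off=(0,0),pose=None):
    s=bot.observe();c=cam("wrist");p=s["tool_pos"]
    r=tops(c,{k:p[:2]+np.array(off)},.09,base)[k];y=s["eef_rot"][:2,1]
    print(k,r,"tcp",p.round(4),"yaw",np.degrees(np.arctan2(y[1],y[0])).round(2),"t",s["time_s"])
    if r is not None: print("shift",(r[0]-p[:2]).round(4),(r[1]-p[:2]).round(4))
    return c
E
python3 - <<'E'
from h import *
c=look('bs');save(c,"w2")
c=cam("top");np.savez("top1.npz",**c)
W=cloud(c);hsv=cv2.cvtColor(c["img"],cv2.COLOR_RGB2HSV)
u,v=np.meshgrid(np.arange(560),np.arange(420));roi=(u>90)&(u<215)&(v>170)&(v<250)
bl=(hsv[...,0]>100)&(hsv[...,0]<125)&(hsv[...,1]>150)&(hsv[...,2]>100)&roi
wh=(hsv[...,1]<40)&(hsv[...,2]>225)&roi
for m in(bl,wh):
    r=cv2.minAreaRect(np.argwhere(m)[:,::-1].astype(np.float32));print(m.sum(),raypix(c,*r[0],.02)[:2].round(3),[raypix(c,*q,.02)[:2].round(3) for q in cv2.boxPoints(r)])
save(c,"top1")
E
```

```text
time_s: 4.85
tool_pos: [0.4335, 0.1403, 0.2134]
eef_rot: [[-0.221, 0.975, 0.005], [0.975, 0.221, 0.001], [-0.0, 0.005, -1.0]]
wrist_force: [-0.0, 0.8, -0.5]
finger_gap: 0.998
gripper_force: 0.0
time_s: 5.75
tool_pos: [0.5708, -0.1461, 0.2107]
eef_rot: [[-0.216, 0.976, 0.001], [0.976, 0.216, -0.001], [-0.001, 0.001, -1.0]]
wrist_force: [-0.7, -0.1, 0.6]
finger_gap: 0.998
gripper_force: 0.0
bs (array([ 0.5756, -0.1486]), array([ 0.5754, -0.1484]), 1445, 0.0646) tcp [ 0.5708 -0.1461  0.2107] yaw 12.5 t 5.75
shift [ 0.0048 -0.0025] [ 0.0046 -0.0023]
1861 [0.494 0.349] [array([0.556, 0.419]), array([0.579, 0.313]), array([0.432, 0.279]), array([0.409, 0.384])]
2269 [0.534 0.338] [array([0.466, 0.541]), array([0.647, 0.524]), array([0.602, 0.139]), array([0.424, 0.158])]
```

View pics/w2.png

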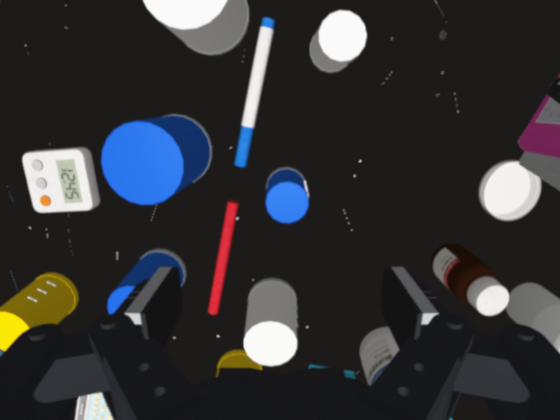

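View pics/top1.png

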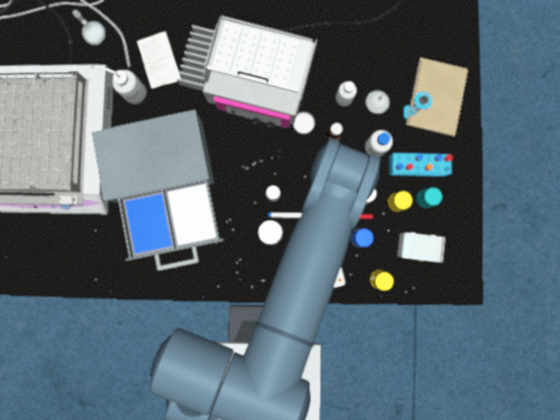

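The top view shows the tray out. The blue liner is centred near (150,222) and the white one near (192,214). The wrist view has the small blue beaker top at (287,203) with clear finger space.

```bash
python3 -m handwheel '[[[0,0,0],[0.0047,-0.0024,-0.04],1],[[0,0,0],[0.0047,-0.0024,-0.08],1],[[0,0,0],[0.0047,-0.0024,-0.12],1],[[0,0,0],[0.0047,-0.0024,-0.15],1],[[0,0,0],[0.0047,-0.0024,-0.168],1],[[0,0,0],[0.0047,-0.0024,-0.168],-1],[[0,0,0],[0.0047,-0.0024,-0.168],-1],[[0,0,0],[0.0047,-0.0024,-0.168],-1],[[0,0,0],[0.0047,-0.0024,-0.168],-1],[[0,0,0],[0.0047,-0.0024,-0.168],-1]]' 40
python3 -m handwheel '[[[0,0,0],[0,0,0],-1],[[0,0,0],[0,0,0],-1],[[0,0,0],[0,0,0.03],-1],[[0,0,0],[0,0,0.07],-1],[[0,0,0],[0,0,0.11],-1],[[0,0,0],[0,0,0.14],-1],[[0,0,0],[0,0,0.15],-1]]'
```

```text
time_s: 6.85
tool_pos: [0.5764, -0.1465, 0.0446]
eef_rot: [[-0.22, 0.976, 0.004], [0.976, 0.22, -0.001], [-0.001, 0.003, -1.0]]
wrist_force: [-0.7, 0.2, 7.1]
finger_gap: 0.426
gripper_force: 40.2
time_s: 7.55
tool_pos: [0.5773, -0.1472, 0.1972]
eef_rot: [[-0.219, 0.976, 0.008], [0.976, 0.219, -0.003], [-0.004, 0.007, -1.0]]
wrist_force: [0.1, -0.0, -0.3]
finger_gap: 0.425
gripper_force: 40.5
```

```bash
python3 -m handwheel '[[[0,0,0],[-0.006,0.03,0],-1],[[0,0,0],[-0.014,0.07,0],-1],[[0,0,0],[-0.022,0.11,0],-1],[[0,0,0],[-0.031,0.15,0],-1],[[0,0,0],[-0.04,0.19,0],-1],[[0,0,0],[-0.048,0.23,0],-1],[[0,0,0],[-0.056,0.27,0],-1],[[0,0,0],[-0.064,0.31,0],-1],[[0,0,0],[-0.073,0.35,0],-1],[[0,0,0],[-0.081,0.39,0],-1]]'
python3 -m handwheel '[[[0,0,0],[-0.008,0.04,0],-1],[[0,0,0],[-0.016,0.075,0],-1],[[0,0,0],[-0.021,0.102,0],-1],[[0,0,0],[-0.021,0.102,0],-1]]'
python3 - <<'E'
from h import *
c=cam("wrist");save(c,"w3");np.savez("w3.npz",**c);print(bot.observe()["tool_pos"])
E
```

```text
time_s: 8.55
tool_pos: [0.4929, 0.2451, 0.1915]
eef_rot: [[-0.219, 0.976, -0.001], [0.976, 0.219, -0.0], [-0.0, -0.001, -1.0]]
wrist_force: [1.0, 0.2, -0.5]
finger_gap: 0.422
gripper_force: 40.5
time_s: 8.95
tool_pos: [0.4716, 0.3487, 0.1913]
eef_rot: [[-0.224, 0.975, -0.001], [0.975, 0.224, 0.001], [0.001, -0.001, -1.0]]
wrist_force: [0.5, -1.2, -0.1]
finger_gap: 0.425
gripper_force: 40.4
[0.47206667 0.34682896 0.19127358]
```

View pics/w3.png

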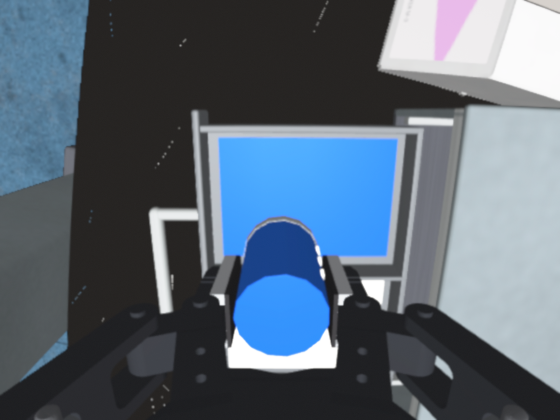

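The view shows the held blue beaker at (283,300). The blue liner's corners are (219,138), (398,138), (390,255) and (222,255).

```bash
python3 - <<'E'
from h import *
c=dict(np.load("w3.npz"));x=np.array([.9755,.22]);y=np.array([-.22,.9755])
t=np.array([.472,.3468]);print('tcp',t@x,t@y)
for p in[(219,138),(398,138),(390,255),(222,255)]:
    q=raypix(c,*p,.02)[:2];print(q.round(4),(q@x).round(4),(q@y).round(4))
for p in[(204,200),(415,160)]:
    q=raypix(c,*p,.048)[:2];print('wall',q.round(4),(q@x).round(4),(q@y).round(4))
E
```

```text
tcp 0.536732 0.23446340000000002
[0.4082 0.3829] 0.4825 0.2837
[0.5594 0.418 ] 0.6377 0.2847
[0.5866 0.3114] 0.6407 0.1747
[0.4302 0.2757] 0.4803 0.1743
wall [0.4095 0.3339] 0.4729 0.2356
wall [0.5687 0.4046] 0.6437 0.2696
```

```bash
python3 -m handwheel '[[[0,0,0],[0.001,-0.005,-0.03],-1],[[0,0,0],[0.001,-0.005,-0.06],-1],[[0,0,0],[0.001,-0.005,-0.09],-1],[[0,0,0],[0.001,-0.005,-0.108],-1],[[0,0,0],[0.001,-0.005,-0.118],-1],[[0,0,0],[0.001,-0.005,-0.124],-1],[[0,0,0],[0.001,-0.005,-0.124],-1]]'
```

```text
time_s: 9.7
tool_pos: [0.474, 0.34, 0.068]
eef_rot: [[-0.219, 0.976, -0.0], [0.976, 0.219, -0.0], [-0.0, -0.001, -1.0]]
wrist_force: [0.4, 0.1, -0.0]
finger_gap: 0.427
gripper_force: 40.4
```

```bash
python3 -m handwheel '[[[0,0,0],[0,0,-0.001],-1],[[0,0,0],[0,0,-0.002],-1],[[0,0,0],[0,0,-0.002],-1]]'
python3 -m handwheel '[[[0,0,0],[0,0,0],0.3],[[0,0,0],[0,0,0],1],[[0,0,0],[0,0,0],1],[[0,0,0],[0,0,0.03],1],[[0,0,0],[0,0,0.07],1],[[0,0,0],[0,0,0.11],1],[[0,0,0],[0,0,0.145],1],[[0,0,0],[0,0,0.145],1],[[0,0,0],[0,0,0.145],1]]'
python3 - <<'E'
from h import *
look('bs',.02)
c=dict(np.load('top0.npz'));c=cam("top")
g={'ws':(.587,-.015),'wm':(.589,-.276),'wl':(.4746,-.009),'bl':(.463,-.1357),'bm':(.463,-.2688)}
for k,v in tops(c,g,.07).items(): print(k,v)
E
```

```text
time_s: 10.0
tool_pos: [0.4745, 0.341, 0.067]
eef_rot: [[-0.22, 0.976, 0.001], [0.976, 0.22, 0.001], [0.0, 0.001, -1.0]]
wrist_force: [-0.4, 0.2, -1.4]
finger_gap: 0.421
gripper_force: 40.4
time_s: 10.9
tool_pos: [0.4747, 0.3411, 0.2123]
eef_rot: [[-0.22, 0.976, 0.002], [0.976, 0.22, 0.001], [0.001, 0.003, -1.0]]
wrist_force: [-0.1, 0.7, -0.2]
finger_gap: 0.998
gripper_force: 0.0
bs (array([0.4742, 0.3389]), array([0.474 , 0.3391]), 1589, 0.0845) tcp [0.4747 0.3411 0.2123] yaw 12.68 t 10.9
shift [-0.0005 -0.0022] [-0.0007 -0.002 ]
ws (array([ 0.5871, -0.0152]), array([ 0.587 , -0.0149]), 119, 0.0634)
wm (array([ 0.5886, -0.2764]), array([ 0.5885, -0.276 ]), 235, 0.0781)
wl (array([ 0.4748, -0.0095]), array([ 0.4746, -0.0095]), 374, 0.092)
bl (array([ 0.4633, -0.136 ]), array([ 0.4631, -0.1359]), 375, 0.0922)
bm (array([ 0.463 , -0.2683]), array([ 0.4633, -0.2682]), 235, 0.0777)
```

```bash
python3 -m handwheel '[[[0,0,0],[0.012,-0.035,0],1],[[0,0,0],[0.025,-0.077,0],1],[[0,0,0],[0.038,-0.12,0],1],[[0,0,0],[0.051,-0.163,0],1],[[0,0,0],[0.065,-0.206,0],1],[[0,0,0],[0.078,-0.25,0],1],[[0,0,0],[0.092,-0.293,0],1],[[0,0,0],[0.104,-0.33,0],1],[[0,0,0],[0.112,-0.356,0],1],[[0,0,0],[0.112,-0.356,0],1]]'
python3 -c "
from h import *
look('ws')"
```

```text
time_s: 12.0
tool_pos: [0.5858, -0.0187, 0.2091]
eef_rot: [[-0.215, 0.977, -0.003], [0.977, 0.215, -0.001], [0.0, -0.003, -1.0]]
wrist_force: [-0.6, 0.3, 0.8]
finger_gap: 0.998
gripper_force: 0.0
ws (array([ 0.5878, -0.0146]), array([ 0.5874, -0.0144]), 1455, 0.0646) tcp [ 0.5858 -0.0187  0.2091] yaw 12.4 t 12.0
shift [0.002  0.0041] [0.0016 0.0043]
```

```bash
python3 -m handwheel '[[[0,0,0],[0.001,0.002,-0.04],1],[[0,0,0],[0.001,0.002,-0.08],1],[[0,0,0],[0.001,0.002,-0.12],1],[[0,0,0],[0.001,0.002,-0.15],1],[[0,0,0],[0.001,0.002,-0.167],1],[[0,0,0],[0.001,0.002,-0.167],1]]'
python3 -m handwheel '[[[0,0,0],[0,0,0],-1],[[0,0,0],[0,0,0],-1],[[0,0,0],[0,0,0],-1],[[0,0,0],[0,0,0],-1],[[0,0,0],[0,0,0],-1],[[0,0,0],[0,0,0],-1]]'
```

```text
time_s: 12.65
tool_pos: [0.5827, -0.0114, 0.0404]
eef_rot: [[-0.221, 0.975, -0.009], [0.975, 0.221, 0.002], [0.003, -0.008, -1.0]]
wrist_force: [-0.3, 0.4, -0.4]
finger_gap: 1.0
gripper_force: 0.0
time_s: 13.25
tool_pos: [0.5881, -0.0133, 0.0461]
eef_rot: [[-0.219, 0.976, 0.003], [0.976, 0.219, 0.0], [-0.001, 0.003, -1.0]]
wrist_force: [-1.8, -0.0, 5.1]
finger_gap: 0.426
gripper_force: 39.9
```

```bash
python3 -m handwheel '[[[0,0,0],[0,0,0.03],-1],[[0,0,0],[0,0,0.07],-1],[[0,0,0],[0,0,0.11],-1],[[0,0,0],[-0.013,0.033,0.13],-1],[[0,0,0],[-0.029,0.075,0.13],-1],[[0,0,0],[-0.045,0.118,0.13],-1],[[0,0,0],[-0.061,0.16,0.13],-1],[[0,0,0],[-0.077,0.203,0.13],-1],[[0,0,0],[-0.0874,0.23,0.13],-1],[[0,0,0],[-0.0874,0.23,0.13],-1]]'
python3 -m handwheel '[[[0,0,0],[0,0,0],-1],[[0,0,0],[0,0,-0.03],-1],[[0,0,0],[0,0,-0.06],-1],[[0,0,0],[0,0,-0.085],-1],[[0,0,0],[0,0,-0.1],-1],[[0,0,0],[0,0,-0.1],-1],[[0,0,0],[0,0,-0.1],-1]]'
```

```text
time_s: 14.25
tool_pos: [0.498, 0.2199, 0.1748]
eef_rot: [[-0.225, 0.974, 0.0], [0.974, 0.225, 0.001], [0.001, 0.0, -1.0]]
wrist_force: [-0.2, -0.5, 0.4]
finger_gap: 0.431
gripper_force: 40.4
time_s: 14.95
tool_pos: [0.5002, 0.2156, 0.0746]
eef_rot: [[-0.218, 0.976, 0.0], [0.976, 0.218, -0.0], [-0.0, 0.0, -1.0]]
wrist_force: [-0.2, 0.0, -0.8]
finger_gap: 0.43
gripper_force: 40.4
```

Target TCP z is about .0665, so I lower 8 mm more and release.

```bash
python3 -m handwheel '[[[0,0,0],[0,0,-0.004],-1],[[0,0,0],[0,0,-0.008],-1],[[0,0,0],[0,0,-0.008],-1],[[0,0,0],[0,0,-0.008],-1]]'
python3 -m handwheel '[[[0,0,0],[0,0,0],0.3],[[0,0,0],[0,0,0],1],[[0,0,0],[0,0,0],1],[[0,0,0],[0,0,0.03],1],[[0,0,0],[0,0,0.07],1],[[0,0,0],[0,0,0.11],1],[[0,0,0],[0,0,0.145],1],[[0,0,0],[0,0,0.145],1],[[0,0,0],[0,0,0.145],1]]'
python3 - <<'E'
from h import *
look('ws',.02)
c=cam("top")
g={'wm':(.589,-.276),'wl':(.4746,-.009),'bl':(.463,-.1357),'bm':(.463,-.2688)}
for k,v in tops(c,g,.07).items(): print(k,v)
E
```

```text
time_s: 15.35
tool_pos: [0.4997, 0.2167, 0.0665]
eef_rot: [[-0.22, 0.976, 0.0], [0.976, 0.22, 0.0], [-0.0, 0.0, -1.0]]
wrist_force: [0.1, 0.4, -0.6]
finger_gap: 0.428
gripper_force: 40.4
time_s: 16.25
tool_pos: [0.5004, 0.2169, 0.2123]
eef_rot: [[-0.219, 0.976, 0.003], [0.976, 0.219, 0.001], [0.0, 0.003, -1.0]]
wrist_force: [-0.4, 0.8, -0.4]
finger_gap: 0.999
gripper_force: 0.0
ws (array([0.4994, 0.2157]), array([0.4992, 0.2157]), 1596, 0.0846) tcp [0.5004 0.2169 0.2123] yaw 12.68 t 16.25
shift [-0.001  -0.0012] [-0.0012 -0.0012]
wm (array([ 0.5888, -0.276 ]), array([ 0.5885, -0.276 ]), 233, 0.0779)
wl (array([ 0.4747, -0.0092]), array([ 0.4747, -0.0092]), 381, 0.0921)
bl (array([ 0.4631, -0.1359]), array([ 0.4631, -0.1356]), 382, 0.0919)
bm (array([ 0.4632, -0.2684]), array([ 0.4633, -0.2683]), 234, 0.0775)
```

```bash
python3 -m handwheel '[[[0,0,0],[0.006,-0.035,0],1],[[0,0,0],[0.014,-0.08,0],1],[[0,0,0],[0.022,-0.125,0],1],[[0,0,0],[0.03,-0.17,0],1],[[0,0,0],[0.038,-0.215,0],1],[[0,0,0],[0.046,-0.26,0],1],[[0,0,0],[0.054,-0.305,0],1],[[0,0,0],[0.062,-0.35,0],1],[[0,0,0],[0.07,-0.395,0],1],[[0,0,0],[0.078,-0.44,0],1]]'
python3 -m handwheel '[[[0,0,0],[0.005,-0.026,0],1],[[0,0,0],[0.01,-0.053,0],1],[[0,0,0],[0.01,-0.053,0],1],[[0,0,0],[0.01,-0.053,0],1]]'
python3 -c "
from h import *
look('wm')"
```

```text
time_s: 17.35
tool_pos: [0.5766, -0.2247, 0.2092]
eef_rot: [[-0.219, 0.976, -0.003], [0.976, 0.219, 0.002], [0.002, -0.003, -1.0]]
wrist_force: [1.4, 1.0, 0.3]
finger_gap: 0.997
gripper_force: 0.0
time_s: 17.75
tool_pos: [0.5866, -0.2762, 0.2092]
eef_rot: [[-0.218, 0.976, -0.003], [0.976, 0.218, 0.002], [0.003, -0.002, -1.0]]
wrist_force: [1.1, 0.0, -0.2]
finger_gap: 1.003
gripper_force: 0.0
wm (array([ 0.5893, -0.2776]), array([ 0.5895, -0.2776]), 2882, 0.0786) tcp [ 0.5866 -0.2762  0.2092] yaw 12.61 t 17.75
shift [ 0.0027 -0.0014] [ 0.0029 -0.0014]
```

```bash
python3 -m handwheel '[[[0,0,0],[0.0025,-0.001,-0.04],1],[[0,0,0],[0.0025,-0.001,-0.08],1],[[0,0,0],[0.0025,-0.001,-0.12],1],[[0,0,0],[0.0025,-0.001,-0.145],1],[[0,0,0],[0.0025,-0.001,-0.154],1],[[0,0,0],[0.0025,-0.001,-0.154],-1],[[0,0,0],[0.0025,-0.001,-0.154],-1],[[0,0,0],[0.0025,-0.001,-0.154],-1],[[0,0,0],[0.0025,-0.001,-0.154],-1],[[0,0,0],[0.0025,-0.001,-0.154],-1]]'
python3 -m handwheel '[[[0,0,0],[0,0,0],-1],[[0,0,0],[0,0,0],-1]]'
```

```text
time_s: 18.8
tool_pos: [0.5917, -0.2781, 0.0598]
eef_rot: [[-0.22, 0.976, 0.004], [0.976, 0.22, -0.002], [-0.003, 0.004, -1.0]]
wrist_force: [-0.8, 0.6, 6.4]
finger_gap: 0.573
gripper_force: 42.0
time_s: 19.0
tool_pos: [0.5917, -0.2781, 0.0599]
eef_rot: [[-0.219, 0.976, 0.004], [0.976, 0.219, -0.002], [-0.003, 0.004, -1.0]]
wrist_force: [-1.2, 1.1, 6.8]
finger_gap: 0.572
gripper_force: 42.0
```

```bash
python3 -m handwheel '[[[0,0,0],[0,0,0.03],-1],[[0,0,0],[0,0,0.07],-1],[[0,0,0],[0,0,0.11],-1],[[0,0,0],[-0.003,0.02,0.135],-1],[[0,0,0],[-0.01,0.055,0.145],-1],[[0,0,0],[-0.018,0.095,0.145],-1],[[0,0,0],[-0.026,0.14,0.145],-1],[[0,0,0],[-0.034,0.185,0.145],-1],[[0,0,0],[-0.043,0.23,0.145],-1],[[0,0,0],[-0.051,0.275,0.145],-1]]'
python3 -m handwheel '[[[0,0,0],[-0.009,0.045,0],-1],[[0,0,0],[-0.017,0.09,0],-1],[[0,0,0],[-0.025,0.135,0],-1],[[0,0,0],[-0.032,0.17,0],-1],[[0,0,0],[-0.038,0.2,0],-1],[[0,0,0],[-0.041,0.218,0],-1],[[0,0,0],[-0.041,0.218,0],-1],[[0,0,0],[-0.041,0.218,0],-1],[[0,0,0],[-0.041,0.218,0],-1]]'
cat >> h.py <<'E'
def held(k,graspz,target):
    s=bot.observe();b=s["tool_pos"][2]-graspz;c=look(k,b);p=s["tool_pos"]
    t=tops(c,{k:p[:2]},.05,b)[k]
    print("to target by disc",(np.array(target)-t[0]).round(4),(np.array(target)-t[1]).round(4),"by tcp",(np.array(target)-p[:2]).round(4),"mouth z",b.round(4))
    return c
E
python3 -c "
from h import *
c=held('wm',.0599,(.4993,.2157));save(c,'w4')"
```

```text
time_s: 20.0
tool_pos: [0.5386, -0.0008, 0.203]
eef_rot: [[-0.219, 0.976, 0.001], [0.976, 0.219, -0.0], [-0.0, 0.001, -1.0]]
wrist_force: [0.1, -0.0, -0.6]
finger_gap: 0.571
gripper_force: 41.9
time_s: 20.9
tool_pos: [0.4984, 0.2148, 0.2025]
eef_rot: [[-0.218, 0.976, 0.0], [0.976, 0.218, -0.0], [-0.0, 0.0, -1.0]]
wrist_force: [-0.1, 0.0, -0.1]
finger_gap: 0.574
gripper_force: 41.9
wm (array([0.4975, 0.2171]), array([0.4969, 0.2194]), 13734, 0.2212) tcp [0.4984 0.2148 0.2025] yaw 12.61 t 20.9
shift [-0.0009  0.0023] [-0.0015  0.0046]
to target by disc [ 0.0018 -0.0014] [ 0.0024 -0.0037] by tcp [0.0009 0.0009] mouth z 0.1426
```

View pics/w4.png

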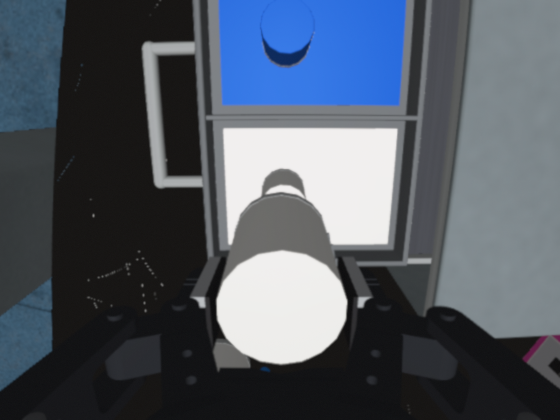

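The held white medium beaker is upright, centred near (283,305), with the small one directly below. I lower it in stages.

```bash
python3 -m handwheel '[[[0,0,0],[0.0012,0,-0.02],-1],[[0,0,0],[0.0012,0,-0.045],-1],[[0,0,0],[0.0012,0,-0.06],-1],[[0,0,0],[0.0012,0,-0.07],-1],[[0,0,0],[0.0012,0,-0.08],-1],[[0,0,0],[0.0012,0,-0.08],-1]]'
python3 -m handwheel '[[[0,0,0],[0,0,-0.012],-1],[[0,0,0],[0,0,-0.024],-1],[[0,0,0],[0,0,-0.034],-1],[[0,0,0],[0,0,-0.04],-1],[[0,0,0],[0,0,-0.04],-1],[[0,0,0],[0,0,-0.04],-1]]'
```

```text
time_s: 21.55
tool_pos: [0.4987, 0.215, 0.1213]
eef_rot: [[-0.219, 0.976, -0.002], [0.976, 0.219, -0.001], [-0.0, -0.002, -1.0]]
wrist_force: [-1.4, 0.3, -0.7]
finger_gap: 0.57
gripper_force: 41.9
time_s: 22.15
tool_pos: [0.4992, 0.2157, 0.0823]
eef_rot: [[-0.219, 0.976, -0.0], [0.976, 0.219, -0.0], [0.0, -0.0, -1.0]]
wrist_force: [0.1, 0.5, -0.9]
finger_gap: 0.573
gripper_force: 41.9
```

```bash
python3 -m handwheel '[[[0,0,0],[0,0,-0.0018],-1],[[0,0,0],[0,0,-0.0018],-1],[[0,0,0],[0,0,-0.0018],0.3],[[0,0,0],[0,0,-0.0018],1],[[0,0,0],[0,0,-0.0018],1],[[0,0,0],[0,0,0.03],1],[[0,0,0],[0,0,0.07],1],[[0,0,0],[0,0,0.11],1],[[0,0,0],[0,0,0.13],1],[[0,0,0],[0,0,0.13],1]]'
python3 - <<'E'
from h import *
look('wm',.02)
c=cam("top")
g={'wl':(.4746,-.009),'bl':(.463,-.1357),'bm':(.463,-.2688)}
for k,v in tops(c,g,.07).items(): print(k,v)
print(tops(c,{'bs':(.474,.339)},.05,.02))
E
```

```text
time_s: 23.15
tool_pos: [0.5017, 0.2164, 0.2162]
eef_rot: [[-0.219, 0.976, 0.007], [0.976, 0.219, 0.002], [0.001, 0.008, -1.0]]
wrist_force: [0.2, -0.5, -0.3]
finger_gap: 1.001
gripper_force: 0.0
wm (array([0.4986, 0.2161]), array([0.4986, 0.2163]), 3175, 0.0986) tcp [0.5017 0.2164 0.2162] yaw 12.68 t 23.15
shift [-0.0031 -0.0003] [-0.0031 -0.0001]
wl (array([ 0.475 , -0.0089]), array([ 0.4747, -0.0092]), 368, 0.0918)
bl (array([ 0.4634, -0.136 ]), array([ 0.463, -0.136]), 382, 0.0919)
bm (array([ 0.4633, -0.2684]), array([ 0.4633, -0.2683]), 232, 0.078)
{'bs': None}
```

```bash
python3 -m handwheel '[[[0,0,0],[-0.003,-0.035,0],1],[[0,0,0],[-0.006,-0.08,0],1],[[0,0,0],[-0.0095,-0.125,0],1],[[0,0,0],[-0.013,-0.17,0],1],[[0,0,0],[-0.0165,-0.215,0],1],[[0,0,0],[-0.02,-0.26,0],1],[[0,0,0],[-0.0235,-0.305,0],1],[[0,0,0],[-0.027,-0.35,0],1],[[0,0,0],[-0.03,-0.395,0],1],[[0,0,0],[-0.0335,-0.44,0],1]]'
python3 -m handwheel '[[[0,0,0],[-0.003,-0.03,0],1],[[0,0,0],[-0.0035,-0.045,0],1],[[0,0,0],[-0.0035,-0.045,0],1],[[0,0,0],[-0.0035,-0.045,0],1]]'
python3 -c "
from h import *
look('bm')"
```

```text
time_s: 24.25
tool_pos: [0.4642, -0.2254, 0.2102]
eef_rot: [[-0.219, 0.976, -0.003], [0.976, 0.219, 0.002], [0.003, -0.002, -1.0]]
wrist_force: [1.2, -1.0, -0.1]
finger_gap: 0.999
gripper_force: 0.0
time_s: 24.65
tool_pos: [0.4618, -0.268, 0.2113]
eef_rot: [[-0.22, 0.976, -0.002], [0.976, 0.22, 0.002], [0.002, -0.001, -1.0]]
wrist_force: [-1.1, 0.6, 0.8]
finger_gap: 1.001
gripper_force: 0.0
bm (array([ 0.4638, -0.2702]), array([ 0.4638, -0.2701]), 2834, 0.0785) tcp [ 0.4618 -0.268   0.2113] yaw 12.7 t 24.65
shift [ 0.002  -0.0022] [ 0.002  -0.0021]
```

```bash
python3 -m handwheel '[[[0,0,0],[0.002,-0.002,-0.04],1],[[0,0,0],[0.002,-0.002,-0.08],1],[[0,0,0],[0.002,-0.002,-0.12],1],[[0,0,0],[0.002,-0.002,-0.147],1],[[0,0,0],[0.002,-0.002,-0.156],1],[[0,0,0],[0.002,-0.002,-0.156],-1],[[0,0,0],[0.002,-0.002,-0.156],-1],[[0,0,0],[0.002,-0.002,-0.156],-1],[[0,0,0],[0.002,-0.002,-0.156],-1],[[0,0,0],[0.002,-0.002,-0.156],-1]]'
python3 -m handwheel '[[[0,0,0],[0,0,0],-1],[[0,0,0],[0,0,0],-1]]'
```

```text
time_s: 25.7
tool_pos: [0.4658, -0.2721, 0.0585]
eef_rot: [[-0.22, 0.976, 0.004], [0.976, 0.22, -0.002], [-0.003, 0.003, -1.0]]
wrist_force: [-0.2, 1.1, 6.6]
finger_gap: 0.581
gripper_force: 42.1
time_s: 25.9
tool_pos: [0.4658, -0.2721, 0.0585]
eef_rot: [[-0.22, 0.976, 0.004], [0.976, 0.22, -0.002], [-0.003, 0.003, -1.0]]
wrist_force: [-0.9, 0.9, 7.8]
finger_gap: 0.585
gripper_force: 42.1
```

```bash
python3 -m handwheel '[[[0,0,0],[0,0,0.03],-1],[[0,0,0],[0,0,0.07],-1],[[0,0,0],[0,0,0.11],-1],[[0,0,0],[0,0.02,0.14],-1],[[0,0,0],[0,0.055,0.145],-1],[[0,0,0],[0.001,0.095,0.145],-1],[[0,0,0],[0.002,0.14,0.145],-1],[[0,0,0],[0.003,0.185,0.145],-1],[[0,0,0],[0.003,0.23,0.145],-1],[[0,0,0],[0.004,0.275,0.145],-1]]'
python3 -m handwheel '[[[0,0,0],[0,0.045,0],-1],[[0,0,0],[0.001,0.09,0],-1],[[0,0,0],[0.002,0.135,0],-1],[[0,0,0],[0.002,0.18,0],-1],[[0,0,0],[0.003,0.225,0],-1],[[0,0,0],[0.003,0.265,0],-1],[[0,0,0],[0.004,0.3,0],-1],[[0,0,0],[0.004,0.325,0],-1],[[0,0,0],[0.004,0.336,0],-1],[[0,0,0],[0.004,0.336,0],-1]]'
python3 -m handwheel '[[[0,0,0],[0,0,0],-1],[[0,0,0],[0,0,0],-1]]'
python3 -c "
from h import *
c=held('bm',.0585,(.474,.339))
m=c['img'];W=cloud(c)
c=cam('top');print(tops(c,{'bl':(.463,-.1357),'wl':(.4746,-.009)},.07))"
```

```text
time_s: 26.9
tool_pos: [0.4684, 0.0052, 0.2023]
eef_rot: [[-0.219, 0.976, 0.002], [0.976, 0.219, -0.0], [-0.001, 0.002, -1.0]]
wrist_force: [0.2, 1.0, -0.3]
finger_gap: 0.582
gripper_force: 42.2
time_s: 27.9
tool_pos: [0.4724, 0.3406, 0.2016]
eef_rot: [[-0.221, 0.975, 0.001], [0.975, 0.221, 0.0], [0.0, 0.001, -1.0]]
wrist_force: [-0.2, -0.1, -1.0]
finger_gap: 0.584
gripper_force: 42.2
time_s: 28.1
tool_pos: [0.4724, 0.3383, 0.2015]
eef_rot: [[-0.218, 0.976, 0.0], [0.976, 0.218, -0.001], [-0.001, -0.0, -1.0]]
wrist_force: [0.9, -0.3, -0.3]
finger_gap: 0.587
gripper_force: 42.2
bm (array([0.4712, 0.3419]), array([0.4708, 0.3437]), 14154, 0.2214) tcp [0.4724 0.3383 0.2015] yaw 12.59 t 28.1
shift [-0.0012  0.0036] [-0.0016  0.0054]
to target by disc [ 0.0028 -0.0029] [ 0.0032 -0.0047] by tcp [0.0016 0.0007] mouth z 0.143
{'bl': (array([ 0.4631, -0.136 ]), array([ 0.4632, -0.136 ]), 379, 0.0921), 'wl': (array([ 0.4746, -0.0091]), array([ 0.4747, -0.0092]), 379, 0.092)}
```

```bash
python3 -m handwheel '[[[0,0,0],[0.0025,-0.001,-0.02],-1],[[0,0,0],[0.0025,-0.001,-0.045],-1],[[0,0,0],[0.0025,-0.001,-0.06],-1],[[0,0,0],[0.0025,-0.001,-0.07],-1],[[0,0,0],[0.0025,-0.001,-0.08],-1],[[0,0,0],[0.0025,-0.001,-0.08],-1]]'
python3 -m handwheel '[[[0,0,0],[0,0,-0.012],-1],[[0,0,0],[0,0,-0.024],-1],[[0,0,0],[0,0,-0.034],-1],[[0,0,0],[0,0,-0.04],-1],[[0,0,0],[0,0,-0.041],-1],[[0,0,0],[0,0,-0.041],-1]]'
```

```text
time_s: 28.8
tool_pos: [0.4742, 0.338, 0.1203]
eef_rot: [[-0.219, 0.976, -0.002], [0.976, 0.219, -0.001], [-0.001, -0.002, -1.0]]
wrist_force: [0.5, 0.6, -1.1]
finger_gap: 0.584
gripper_force: 42.2
time_s: 29.4
tool_pos: [0.4746, 0.3387, 0.0801]
eef_rot: [[-0.22, 0.976, -0.0], [0.976, 0.22, -0.0], [-0.0, -0.0, -1.0]]
wrist_force: [0.2, 0.1, -1.1]
finger_gap: 0.585
gripper_force: 42.2
```

```bash
python3 -m handwheel '[[[0,0,0],[0,0,-0.0015],-1],[[0,0,0],[0,0,-0.0015],-1],[[0,0,0],[0,0,-0.0015],0.3],[[0,0,0],[0,0,-0.0015],1],[[0,0,0],[0,0,-0.0015],1],[[0,0,0],[0,0,0.03],1],[[0,0,0],[0,0,0.07],1],[[0,0,0],[0,0,0.11],1],[[0,0,0],[0,0,0.135],1],[[0,0,0],[0,0,0.135],1]]'
python3 - <<'E'
from h import *
look('bm',.02)
c=cam("top")
g={'wl':(.4746,-.009),'bl':(.463,-.1357)}
for k,v in tops(c,g,.07).items(): print(k,v)
print(tops(c,{'wm':(.4986,.2162)},.05,.02))
E
```

```text
time_s: 30.4
tool_pos: [0.4772, 0.3401, 0.2203]
eef_rot: [[-0.219, 0.976, 0.008], [0.976, 0.219, 0.004], [0.003, 0.009, -1.0]]
wrist_force: [0.3, 0.1, 0.7]
finger_gap: 1.0
gripper_force: 0.0
bm (array([0.4739, 0.3406]), array([0.4738, 0.3407]), 3090, 0.0985) tcp [0.4772 0.3401 0.2203] yaw 12.68 t 30.4
shift [-0.0033  0.0005] [-0.0034  0.0006]
wl (array([ 0.4746, -0.0098]), array([ 0.4747, -0.0094]), 373, 0.092)
bl (array([ 0.4633, -0.1363]), array([ 0.4633, -0.1361]), 382, 0.092)
{'wm': (array([0.498 , 0.2153]), array([0.4974, 0.2155]), 234, 0.0985)}
```

```bash
python3 -m handwheel '[[[0,0,0],[-0.001,-0.035,0],1],[[0,0,0],[-0.002,-0.08,0],1],[[0,0,0],[-0.003,-0.125,0],1],[[0,0,0],[-0.004,-0.17,0],1],[[0,0,0],[-0.005,-0.215,0],1],[[0,0,0],[-0.006,-0.26,0],1],[[0,0,0],[-0.007,-0.305,0],1],[[0,0,0],[-0.009,-0.35,0],1],[[0,0,0],[-0.01,-0.395,0],1],[[0,0,0],[-0.011,-0.435,0],1]]'
python3 -m handwheel '[[[0,0,0],[-0.001,-0.025,0],1],[[0,0,0],[-0.001,-0.04,0],1],[[0,0,0],[-0.001,-0.04,0],1],[[0,0,0],[-0.001,-0.04,0],1]]'
python3 -c "
from h import *
look('bl')"
```

```text
time_s: 31.5
tool_pos: [0.4622, -0.0979, 0.2135]
eef_rot: [[-0.219, 0.976, -0.003], [0.976, 0.219, 0.001], [0.002, -0.003, -1.0]]
wrist_force: [0.6, 0.7, 0.9]
finger_gap: 0.998
gripper_force: 0.0
time_s: 31.9
tool_pos: [0.4622, -0.1354, 0.2145]
eef_rot: [[-0.22, 0.976, -0.002], [0.976, 0.22, 0.001], [0.002, -0.001, -1.0]]
wrist_force: [0.6, 0.7, 0.9]
finger_gap: 1.003
gripper_force: 0.0
bl (array([ 0.4635, -0.135 ]), array([ 0.4635, -0.1351]), 4935, 0.0926) tcp [ 0.4622 -0.1354  0.2145] yaw 12.69 t 31.9
shift [0.0013 0.0004] [0.0013 0.0003]
```

```bash
python3 -m handwheel '[[[0,0,0],[0.001,0.0003,-0.04],1],[[0,0,0],[0.001,0.0003,-0.08],1],[[0,0,0],[0.001,0.0003,-0.11],1],[[0,0,0],[0.001,0.0003,-0.135],1],[[0,0,0],[0.001,0.0003,-0.148],1],[[0,0,0],[0.001,0.0003,-0.148],-1],[[0,0,0],[0.001,0.0003,-0.148],-1],[[0,0,0],[0.001,0.0003,-0.148],-1],[[0,0,0],[0.001,0.0003,-0.148],-1],[[0,0,0],[0.001,0.0003,-0.148],-1]]'
python3 -m handwheel '[[[0,0,0],[0,0,0],-1],[[0,0,0],[0,0,0],-1]]'
```

```text
time_s: 32.95
tool_pos: [0.4643, -0.1361, 0.068]
eef_rot: [[-0.22, 0.976, 0.001], [0.976, 0.22, -0.001], [-0.001, 0.001, -1.0]]
wrist_force: [0.0, -0.5, -1.9]
finger_gap: 0.755
gripper_force: 44.2
time_s: 33.15
tool_pos: [0.4639, -0.1361, 0.0675]
eef_rot: [[-0.219, 0.976, 0.0], [0.976, 0.219, -0.0], [-0.0, 0.0, -1.0]]
wrist_force: [-0.6, -0.4, -1.3]
finger_gap: 0.748
gripper_force: 44.2
```

```bash
python3 -m handwheel '[[[0,0,0],[0,0,0.03],-1],[[0,0,0],[0,0,0.07],-1],[[0,0,0],[0,0,0.11],-1],[[0,0,0],[0,0.015,0.14],-1],[[0,0,0],[0.001,0.045,0.145],-1],[[0,0,0],[0.002,0.085,0.145],-1],[[0,0,0],[0.003,0.13,0.145],-1],[[0,0,0],[0.004,0.175,0.145],-1],[[0,0,0],[0.005,0.22,0.145],-1],[[0,0,0],[0.006,0.265,0.145],-1]]'
python3 -m handwheel '[[[0,0,0],[0.001,0.045,0],-1],[[0,0,0],[0.002,0.09,0],-1],[[0,0,0],[0.003,0.13,0],-1],[[0,0,0],[0.004,0.165,0],-1],[[0,0,0],[0.004,0.19,0],-1],[[0,0,0],[0.0045,0.205,0],-1],[[0,0,0],[0.0045,0.2095,0],-1],[[0,0,0],[0.0045,0.2095,0],-1],[[0,0,0],[0.0045,0.2095,0],-1],[[0,0,0],[0.0045,0.2095,0],-1]]'
python3 -c "
from h import *
c=held('bl',.0675,(.474,.3405));save(c,'w5')
c=cam('top');print(tops(c,{'wl':(.4746,-.009),'wm':(.4986,.2162)},.07))"
```

```text
time_s: 34.15
tool_pos: [0.4695, 0.1306, 0.2124]
eef_rot: [[-0.219, 0.976, 0.0], [0.976, 0.219, -0.0], [-0.0, 0.0, -1.0]]
wrist_force: [1.2, -0.2, -0.2]
finger_gap: 0.754
gripper_force: 45.3
time_s: 35.15
tool_pos: [0.4744, 0.3373, 0.2124]
eef_rot: [[-0.218, 0.976, -0.0], [0.976, 0.218, -0.0], [-0.0, -0.0, -1.0]]
wrist_force: [-0.9, -0.3, -1.4]
finger_gap: 0.745
gripper_force: 45.3
bl (array([0.4732, 0.3413]), array([0.4725, 0.3442]), 21083, 0.2375) tcp [0.4744 0.3373 0.2124] yaw 12.59 t 35.15
shift [-0.0012  0.004 ] [-0.0019  0.0069]
to target by disc [ 0.0008 -0.0008] [ 0.0015 -0.0037] by tcp [-0.0004  0.0032] mouth z 0.1449
{'wl': (array([ 0.4745, -0.0094]), array([ 0.4748, -0.0094]), 365, 0.092), 'wm': (array([0.4854, 0.195 ]), array([0.4854, 0.1964]), 6, 0.0765)}
```

View pics/w5.png

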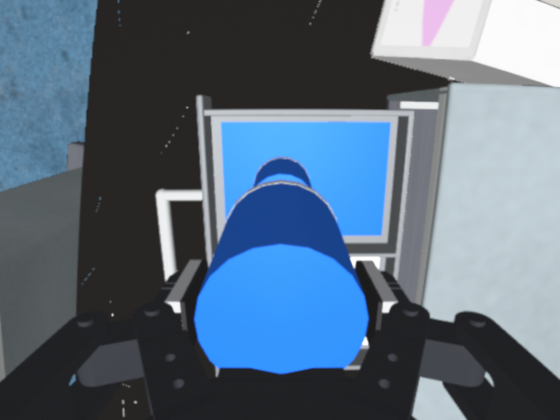

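The large blue beaker is centred at (283,305), with the nested pair visible directly behind it at (283,170). I lower it.

```bash
python3 -m handwheel '[[[0,0,0],[0,0.0012,-0.015],-1],[[0,0,0],[0,0.0012,-0.03],-1],[[0,0,0],[0,0.0012,-0.043],-1],[[0,0,0],[0,0.0012,-0.053],-1],[[0,0,0],[0,0.0012,-0.063],-1],[[0,0,0],[0,0.0012,-0.063],-1]]'
python3 -m handwheel '[[[0,0,0],[0,0,-0.012],-1],[[0,0,0],[0,0,-0.026],-1],[[0,0,0],[0,0,-0.04],-1],[[0,0,0],[0,0,-0.052],-1],[[0,0,0],[0,0,-0.059],-1],[[0,0,0],[0,0,-0.059],-1],[[0,0,0],[0,0,-0.059],-1]]'
```

```text
time_s: 35.85
tool_pos: [0.4734, 0.339, 0.1479]
eef_rot: [[-0.219, 0.976, -0.002], [0.976, 0.219, -0.001], [-0.001, -0.002, -1.0]]
wrist_force: [-0.3, 0.4, -1.8]
finger_gap: 0.752
gripper_force: 45.2
time_s: 36.55
tool_pos: [0.4745, 0.3398, 0.0906]
eef_rot: [[-0.219, 0.976, 0.0], [0.976, 0.219, 0.0], [0.0, 0.0, -1.0]]
wrist_force: [-0.2, -0.1, -1.0]
finger_gap: 0.746
gripper_force: 45.3
```

```bash
python3 -m handwheel '[[[0,0,0],[0,0,-0.0025],-1],[[0,0,0],[0,0,-0.0025],-1],[[0,0,0],[0,0,-0.0025],1],[[0,0,0],[0,0,-0.0025],1],[[0,0,0],[0,0,-0.0025],1],[[0,0,0],[0,0,0.02],1],[[0,0,0],[0,0,0.06],1],[[0,0,0],[0,0,0.1],1],[[0,0,0],[0,0,0.125],1],[[0,0,0],[0,0,0.125],1]]'
python3 - <<'E'
from h import *
look('bl',.02)
c=cam("top")
for k,v in tops(c,{'wl':(.4746,-.009)},.07).items(): print(k,v)
print(tops(c,{'wm':(.4986,.2162)},.05,.02))
E
```

```text
time_s: 37.55
tool_pos: [0.4768, 0.3411, 0.2203]
eef_rot: [[-0.219, 0.976, 0.008], [0.976, 0.219, 0.004], [0.003, 0.009, -1.0]]
wrist_force: [-0.5, 0.6, -0.6]
finger_gap: 0.999
gripper_force: 0.0
bl (array([0.4745, 0.3388]), array([0.4745, 0.3387]), 5441, 0.1126) tcp [0.4768 0.3411 0.2203] yaw 12.68 t 37.55
shift [-0.0023 -0.0023] [-0.0023 -0.0024]
wl (array([ 0.4749, -0.0091]), array([ 0.4747, -0.0092]), 372, 0.0919)
{'wm': (array([0.4983, 0.2158]), array([0.4976, 0.2154]), 242, 0.0977)}
```

```bash
python3 -m handwheel '[[[0,0,0],[0,-0.035,0],1],[[0,0,0],[0,-0.08,0],1],[[0,0,0],[0,-0.125,0],1],[[0,0,0],[0,-0.17,0],1],[[0,0,0],[0,-0.215,0],1],[[0,0,0],[0,-0.26,0],1],[[0,0,0],[-0.001,-0.305,0],1],[[0,0,0],[-0.001,-0.335,0],1],[[0,0,0],[-0.001,-0.349,0],1],[[0,0,0],[-0.001,-0.349,0],1]]'
python3 -m handwheel '[[[0,0,0],[0,0,0],1],[[0,0,0],[0,0,0],1]]'
python3 -c "
from h import *
look('wl')"
```

```text
time_s: 38.65
tool_pos: [0.4725, -0.0104, 0.214]
eef_rot: [[-0.217, 0.976, -0.002], [0.976, 0.217, 0.001], [0.001, -0.002, -1.0]]
wrist_force: [1.1, 0.0, -0.5]
finger_gap: 0.997
gripper_force: 0.0
time_s: 38.85
tool_pos: [0.473, -0.0081, 0.2149]
eef_rot: [[-0.221, 0.975, -0.001], [0.975, 0.221, 0.001], [0.001, -0.001, -1.0]]
wrist_force: [0.6, 0.2, -0.6]
finger_gap: 1.001
gripper_force: 0.0
wl (array([ 0.4752, -0.008 ]), array([ 0.4752, -0.0079]), 4908, 0.0926) tcp [ 0.473  -0.0081  0.2149] yaw 12.78 t 38.85
shift [0.0022 0.0001] [0.0022 0.0002]
```

```bash
python3 -m handwheel '[[[0,0,0],[0.002,0,-0.04],1],[[0,0,0],[0.002,0,-0.08],1],[[0,0,0],[0.002,0,-0.11],1],[[0,0,0],[0.002,0,-0.135],1],[[0,0,0],[0.002,0,-0.148],1],[[0,0,0],[0.002,0,-0.148],-1],[[0,0,0],[0.002,0,-0.148],-1],[[0,0,0],[0.002,0,-0.148],-1],[[0,0,0],[0.002,0,-0.148],-1],[[0,0,0],[0.002,0,-0.148],-1]]'
python3 -m handwheel '[[[0,0,0],[0,0,0],-1],[[0,0,0],[0,0,0],-1]]'
```

```text
time_s: 39.9
tool_pos: [0.4758, -0.0093, 0.0679]
eef_rot: [[-0.22, 0.976, 0.001], [0.976, 0.22, -0.0], [-0.0, 0.001, -1.0]]
wrist_force: [-0.4, 0.8, -2.4]
finger_gap: 0.748
gripper_force: 44.2
time_s: 40.1
tool_pos: [0.4755, -0.0094, 0.0676]
eef_rot: [[-0.219, 0.976, 0.001], [0.976, 0.219, -0.0], [-0.0, 0.001, -1.0]]
wrist_force: [-0.7, -0.5, -0.2]
finger_gap: 0.749
gripper_force: 44.3
```

```bash
python3 -m handwheel '[[[0,0,0],[0,0,0.03],-1],[[0,0,0],[0,0,0.07],-1],[[0,0,0],[0,0,0.11],-1],[[0,0,0],[0,0.015,0.14],-1],[[0,0,0],[0.005,0.05,0.145],-1],[[0,0,0],[0.01,0.095,0.145],-1],[[0,0,0],[0.014,0.14,0.145],-1],[[0,0,0],[0.019,0.185,0.145],-1],[[0,0,0],[0.022,0.213,0.145],-1],[[0,0,0],[0.023,0.2245,0.145],-1]]'
python3 -m handwheel '[[[0,0,0],[0,0,0],-1],[[0,0,0],[0,0,0],-1],[[0,0,0],[0,0,0],-1],[[0,0,0],[0,0,0],-1]]'
python3 -c "
from h import *
c=held('wl',.0676,(.4983,.216))
c=cam('top');print(tops(c,{'bl':(.4745,.3387)},.06,.02))"
```

```text
time_s: 41.1
tool_pos: [0.4982, 0.2177, 0.2121]
eef_rot: [[-0.223, 0.975, 0.0], [0.975, 0.223, 0.001], [0.001, 0.0, -1.0]]
wrist_force: [0.2, -0.6, -1.8]
finger_gap: 0.746
gripper_force: 45.2
time_s: 41.5
tool_pos: [0.4983, 0.2139, 0.2124]
eef_rot: [[-0.218, 0.976, -0.0], [0.976, 0.218, -0.0], [-0.0, -0.0, -1.0]]
wrist_force: [-0.3, 0.5, -1.4]
finger_gap: 0.75
gripper_force: 45.2
wl (array([0.4969, 0.2184]), array([0.4964, 0.2206]), 21408, 0.2374) tcp [0.4983 0.2139 0.2124] yaw 12.57 t 41.5
shift [-0.0014  0.0045] [-0.0019  0.0067]
to target by disc [ 0.0014 -0.0024] [ 0.0019 -0.0046] by tcp [0.     0.0021] mouth z 0.1448
{'bl': None}
```

```bash
python3 -m handwheel '[[[0,0,0],[0,0.0012,-0.015],-1],[[0,0,0],[0,0.0012,-0.03],-1],[[0,0,0],[0,0.0012,-0.043],-1],[[0,0,0],[0,0.0012,-0.053],-1],[[0,0,0],[0,0.0012,-0.063],-1],[[0,0,0],[0,0.0012,-0.063],-1]]'
python3 -m handwheel '[[[0,0,0],[0,0,-0.012],-1],[[0,0,0],[0,0,-0.026],-1],[[0,0,0],[0,0,-0.04],-1],[[0,0,0],[0,0,-0.052],-1],[[0,0,0],[0,0,-0.059],-1],[[0,0,0],[0,0,-0.059],-1],[[0,0,0],[0,0,-0.059],-1]]'
```

```text
time_s: 42.2
tool_pos: [0.4974, 0.2159, 0.148]
eef_rot: [[-0.219, 0.976, -0.002], [0.976, 0.219, -0.001], [-0.0, -0.002, -1.0]]
wrist_force: [-0.8, -0.2, -3.0]
finger_gap: 0.746
gripper_force: 45.2
time_s: 42.9
tool_pos: [0.4985, 0.2165, 0.0905]
eef_rot: [[-0.219, 0.976, 0.0], [0.976, 0.219, 0.0], [0.0, 0.0, -1.0]]
wrist_force: [-0.4, 0.3, -1.7]
finger_gap: 0.747
gripper_force: 45.2
```

```bash
python3 -m handwheel '[[[0,0,0],[0,0,-0.0025],-1],[[0,0,0],[0,0,-0.0025],-1],[[0,0,0],[0,0,-0.0025],1],[[0,0,0],[0,0,-0.0025],1],[[0,0,0],[0,0,-0.0025],1],[[0,0,0],[0,0,0.02],1],[[0,0,0],[0,0,0.06],1],[[0,0,0],[0,0,0.1],1],[[0,0,0],[0,0,0.125],1],[[0,0,0],[0,0,0.125],1]]'
python3 - <<'E'
from h import *
c=look('wl',.02);save(c,"w6")
c=cam("top");print(tops(c,{'bl':(.4745,.3387)},.05,.02))
E
```

```text
time_s: 43.9
tool_pos: [0.501, 0.2172, 0.22]
eef_rot: [[-0.219, 0.976, 0.008], [0.976, 0.219, 0.003], [0.001, 0.009, -1.0]]
wrist_force: [0.5, -0.1, -0.0]
finger_gap: 0.997
gripper_force: 0.0
wl (array([0.4983, 0.2165]), array([0.4982, 0.2165]), 5485, 0.1126) tcp [0.501  0.2172 0.22  ] yaw 12.68 t 43.9
shift [-0.0027 -0.0007] [-0.0028 -0.0007]
{'bl': None}
```

View pics/w6.png

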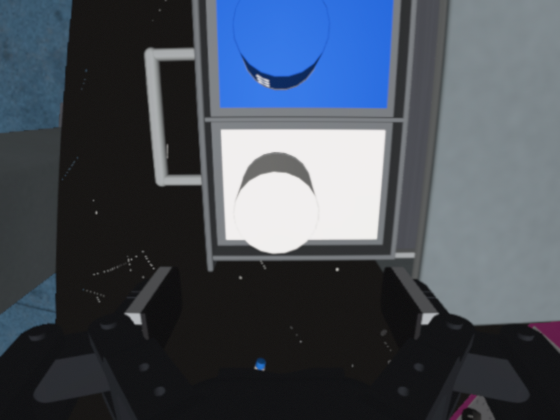

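Both stacks are nested and upright: the white top at (276,212) and the blue at (282,30), each 92 mm above the tray floor. Next I go in front of the handle with the fingers shut.

```bash
python3 -m handwheel '[[[0,0,0],[-0.03,0.006,0.02],1],[[0,0,0],[-0.065,0.013,0.02],0],[[0,0,0],[-0.1,0.02,0.02],-1],[[0,0,0],[-0.135,0.027,0.02],-1],[[0,0,0],[-0.155,0.031,0.02],-1],[[0,0,0],[-0.164,0.033,0],-1],[[0,0,0],[-0.164,0.033,-0.04],-1],[[0,0,0],[-0.164,0.033,-0.08],-1],[[0,0,0],[-0.164,0.033,-0.1],-1],[[0,0,0],[-0.164,0.033,-0.1],-1]]'
python3 - <<'E'
from h import *
c=cam("wrist");save(c,"w7");s=bot.observe();print(s["tool_pos"],s["tool_pos"][:2]@[.9755,.22],s["tool_pos"][:2]@[-.22,.9755])
c=cam("top");print(tops(c,{'bl':(.4745,.3387),'wl':(.498,.2165)},.06,.02))
E
```

```text
time_s: 45.0
tool_pos: [0.3302, 0.2472, 0.1112]
eef_rot: [[-0.22, 0.976, -0.008], [0.976, 0.219, -0.005], [-0.003, -0.009, -1.0]]
wrist_force: [-1.0, 0.3, -0.0]
finger_gap: 0.0
gripper_force: 0.0
[0.33176657 0.24805224 0.11319814] 0.37820978215777645 0.16898631523022112
{'bl': (array([0.474 , 0.3375]), array([0.4741, 0.3371]), 374, 0.1118), 'wl': (array([0.4978, 0.2152]), array([0.4976, 0.2151]), 379, 0.112)}
```

View pics/w7.png

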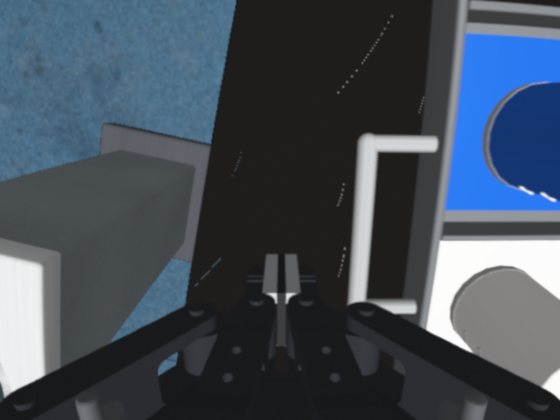

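The shut fingers at (281,275) stand in front of the bar, which runs from (366,140) to (358,305), so I descend and push gently.

```bash
python3 -m handwheel '[[[0,0,0],[0,0,-0.03],-1],[[0,0,0],[0,0,-0.06],-1],[[0,0,0],[0,0,-0.083],-1],[[0,0,0],[0,0,-0.083],-1],[[0,0,0],[0.005,0.0011,-0.083],-1],[[0,0,0],[0.01,0.0022,-0.083],-1],[[0,0,0],[0.015,0.0034,-0.083],-1],[[0,0,0],[0.02,0.0045,-0.083],-1],[[0,0,0],[0.025,0.0056,-0.083],-1],[[0,0,0],[0.03,0.0068,-0.083],-1]]'
python3 -m handwheel '[[[0,0,0],[0.006,0.0013,0],-1],[[0,0,0],[0.012,0.0027,0],-1],[[0,0,0],[0.018,0.004,0],-1],[[0,0,0],[0.024,0.0054,0],-1],[[0,0,0],[0.03,0.0068,0],-1],[[0,0,0],[0.036,0.0081,0],-1],[[0,0,0],[0.042,0.0095,0],-1],[[0,0,0],[0.048,0.0108,0],-1],[[0,0,0],[0.053,0.012,0],-1],[[0,0,0],[0.056,0.0126,0],-1]]'
python3 -c "
from h import *
s=bot.observe()['tool_pos'];print(s,s[:2]@[.9755,.22])
c=cam('top');print(tops(c,{'bl':(.52,.347),'wl':(.545,.225)},.08,.02))"
```

```text
time_s: 46.1
tool_pos: [0.3632, 0.2559, 0.0323]
eef_rot: [[-0.22, 0.976, -0.003], [0.976, 0.22, -0.0], [0.0, -0.003, -1.0]]
wrist_force: [-4.7, 0.2, 3.3]
finger_gap: -0.001
gripper_force: 2.3
time_s: 47.1
tool_pos: [0.4208, 0.2688, 0.0321]
eef_rot: [[-0.219, 0.976, 0.0], [0.976, 0.219, -0.0], [-0.0, 0.0, -1.0]]
wrist_force: [-4.6, -0.7, -1.9]
finger_gap: 0.001
gripper_force: 2.0
[0.42077623 0.2687691  0.03212895] 0.46959641469631574
{'bl': (array([0.5353, 0.3515]), array([0.5353, 0.351 ]), 374, 0.1122), 'wl': (array([0.5591, 0.2294]), array([0.5592, 0.2292]), 382, 0.1118)}
```

```bash
python3 -m handwheel '[[[0,0,0],[0.005,0.0011,0],-1],[[0,0,0],[0.011,0.0025,0],-1],[[0,0,0],[0.017,0.0038,0],-1],[[0,0,0],[0.023,0.0052,0],-1],[[0,0,0],[0.029,0.0065,0],-1],[[0,0,0],[0.035,0.0079,0],-1],[[0,0,0],[0.041,0.0092,0],-1],[[0,0,0],[0.047,0.0106,0],-1],[[0,0,0],[0.053,0.012,0],-1],[[0,0,0],[0.059,0.0133,0],-1]]'
python3 -m handwheel '[[[0,0,0],[0.005,0.0011,0],-1],[[0,0,0],[0.01,0.0022,0],-1],[[0,0,0],[0.015,0.0034,0],-1],[[0,0,0],[0.02,0.0045,0],-1],[[0,0,0],[0.025,0.0056,0],-1],[[0,0,0],[0.028,0.0063,0],-1],[[0,0,0],[0.03,0.0068,0],-1],[[0,0,0],[0.03,0.0068,0],-1]]'
```

```text
time_s: 48.15
tool_pos: [0.4798, 0.2821, 0.0323]
eef_rot: [[-0.219, 0.976, 0.0], [0.976, 0.219, -0.0], [-0.0, 0.0, -1.0]]
wrist_force: [-4.2, -0.9, -1.0]
finger_gap: -0.0
gripper_force: 2.1
time_s: 48.95
tool_pos: [0.51, 0.2891, 0.0325]
eef_rot: [[-0.219, 0.976, 0.001], [0.976, 0.219, 0.0], [0.0, 0.001, -1.0]]
wrist_force: [-1.5, -1.2, -1.0]
finger_gap: -0.002
gripper_force: 1.2
```

Now at s≈.561, with about 11 mm left, so I creep until the stop is felt.

```bash
python3 -m handwheel '[[[0,0,0],[0.002,0.0004,0],-1],[[0,0,0],[0.004,0.0009,0],-1],[[0,0,0],[0.006,0.0013,0],-1],[[0,0,0],[0.008,0.0018,0],-1],[[0,0,0],[0.008,0.0018,0],-1]]'
python3 -m handwheel '[[[0,0,0],[0.001,0.0002,0],-1],[[0,0,0],[0.002,0.0004,0],-1],[[0,0,0],[0.003,0.0006,0],-1],[[0,0,0],[0.003,0.0006,0],-1]]'
```

```text
time_s: 49.45
tool_pos: [0.5179, 0.2909, 0.0325]
eef_rot: [[-0.219, 0.976, 0.001], [0.976, 0.219, 0.0], [0.0, 0.001, -1.0]]
wrist_force: [-1.6, -1.4, -1.5]
finger_gap: -0.003
gripper_force: 1.3
time_s: 49.85
tool_pos: [0.5206, 0.2915, 0.0324]
eef_rot: [[-0.22, 0.976, 0.001], [0.976, 0.22, 0.0], [0.0, 0.001, -1.0]]
wrist_force: [-2.8, -1.3, 0.8]
finger_gap: 0.003
gripper_force: 1.7
```

```bash
python3 -m handwheel '[[[0,0,0],[0.001,0.0002,0],-1],[[0,0,0],[0.002,0.0004,0],-1],[[0,0,0],[0.002,0.0004,0],-1]]'
python3 -m handwheel '[[[0,0,0],[0.001,0.0002,0],-1],[[0,0,0],[0.002,0.0004,0],-1],[[0,0,0],[0.002,0.0004,0],-1]]'
python3 -c "
from h import *
s=bot.observe();p=s['tool_pos'];print(p,p[:2]@[.9755,.22],s['wrist_force'])"
```

```text
time_s: 50.15
tool_pos: [0.5207, 0.2915, 0.0324]
eef_rot: [[-0.22, 0.976, -0.003], [0.976, 0.22, -0.0], [0.0, -0.003, -1.0]]
wrist_force: [-7.5, -1.8, 3.5]
finger_gap: 0.001
gripper_force: 3.9
time_s: 50.45
tool_pos: [0.5209, 0.2915, 0.0323]
eef_rot: [[-0.22, 0.975, -0.006], [0.975, 0.22, -0.001], [0.0, -0.006, -1.0]]
wrist_force: [-12.4, -3.9, 9.2]
finger_gap: -0.0
gripper_force: 6.3
[0.52087805 0.29149621 0.0322882 ] 0.5722457018602891 [-12.39276356  -3.89602135   9.15152765]
```

The stop is reached at the predicted s≈.572. I retract and check.

```bash
python3 -m handwheel '[[[0,0,0],[-0.01,-0.0022,0],-1],[[0,0,0],[-0.03,-0.007,0],-1],[[0,0,0],[-0.05,-0.011,0.01],-1],[[0,0,0],[-0.08,-0.018,0.04],-1],[[0,0,0],[-0.1,-0.022,0.08],-1],[[0,0,0],[-0.1,-0.022,0.12],-1],[[0,0,0],[-0.1,-0.06,0.15],-1],[[0,0,0],[-0.08,-0.1,0.16],-1],[[0,0,0],[-0.06,-0.14,0.16],-1],[[0,0,0],[-0.06,-0.14,0.16],-1]]'
python3 - <<'E'
from h import *
c=cam("scene");save(c,"s9");cv2.imwrite("pics/s9c.png",cv2.resize(c["img"][60:360,130:530],None,fx=2,fy=2,interpolation=cv2.INTER_CUBIC)[...,::-1])
c=cam("top");cv2.imwrite("pics/t9.png",cv2.resize(c["img"][100:300,80:280],None,fx=3,fy=3,interpolation=cv2.INTER_CUBIC)[...,::-1])
x=np.array([.9755,.22]);W=cloud(c)
m=(abs(W[...,2]-.036)<.008)&(W[...,1]>.22)&(W[...,1]<.38)&(W[...,0]>.49)&(W[...,0]<.56)
P=W[m];s=P[:,:2]@x;print(len(P),np.percentile(s,[2,10,30,50,90]).round(4))
E
```

```text
time_s: 51.45
tool_pos: [0.4693, 0.1487, 0.1945]
eef_rot: [[-0.213, 0.977, 0.009], [0.977, 0.213, -0.0], [-0.002, 0.008, -1.0]]
wrist_force: [0.0, 0.6, -0.5]
finger_gap: -0.001
gripper_force: 0.0
73 [0.5905 0.5922 0.5939 0.5958 0.6141]
```

View pics/t9.png

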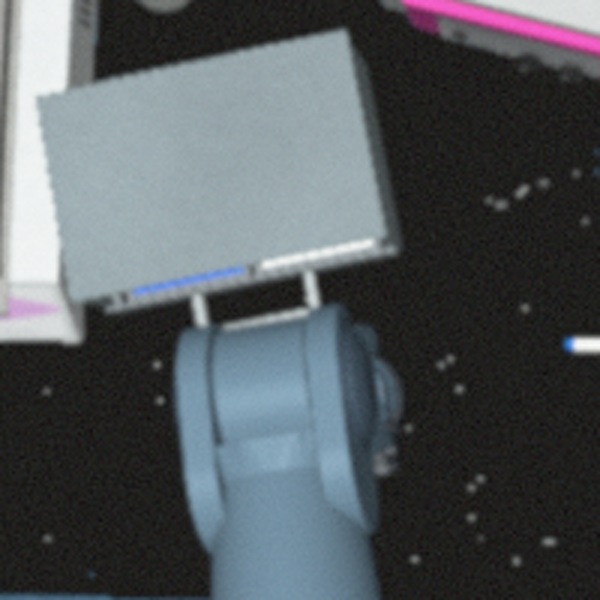

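View pics/s9c.png

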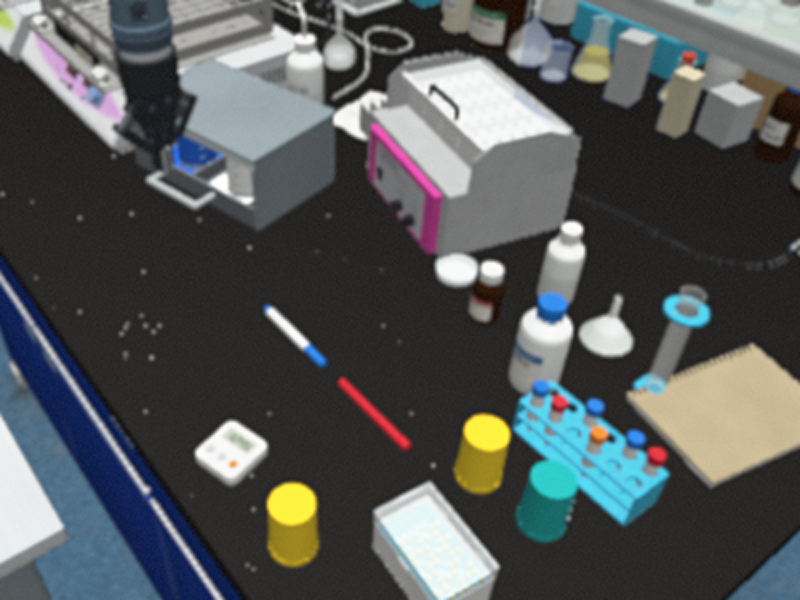

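The tray is home: the handle is at s≈.59 m, as expected. Both stacks stand inside the hood, and the look-alikes, bottles and timer have not moved.

```bash
python3 -m handwheel '[[[0,0,0],[0,0,0],-1],[[0,0,0],[0,0,0],-1],[[0,0,0],[0,0,0],-1]]'; python3 -c "
from cell import bot
print(bot.job_done())"
```

```text
time_s: 51.85
tool_pos: [0.4639, 0.1531, 0.1922]
eef_rot: [[-0.221, 0.975, -0.0], [0.975, 0.221, 0.0], [0.0, -0.0, -1.0]]
wrist_force: [0.4, -0.7, 0.2]
finger_gap: 0.001
gripper_force: 0.0
the job is handed in; nothing more can be done
None
```

I handed in the job at 52 s: all six beakers were there and stand nested, blue and white each in its own compartment, the tray is pushed home to its stop, and the bottles and timer were not touched; no verdict was returned.

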